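Clear the tracing light table and store its stand-by level

ROBOT

A 6-joint arm with a two-finger parallel gripper is mounted at the origin on the work surface. World frame = base frame: x ahead of the robot, y to its left, z up, the work surface at z = 0. Lengths are in m, angles in rad, forces in N, time in s.
With the tool pointing down it reaches from about 0.25 to 0.725 m from the base axis. Payload 9.7 kg.
Tool frame: the origin (TCP) lies midway between the tips of the shut fingers; the grasp point (between the pads) lies 19 mm behind it (robot.grip_point_offset is the distance from the TCP to the grasp point, in m); z points along the fingers, y is the line along which they close (so a half turn about z gives the same grasp; the last joint's range is limited). The gripper opens to 85 mm and grips with 20 to 120 N. Pads are 22 mm wide; open, the fingers measure 114 mm over their backs; the gripper's body (76 mm by 85 mm) begins 54 mm behind the grasp point. The pads swing forward as they close: fully open they stand 13 mm farther back than shut.
Start: joints at [1.233, 0.087, 0.176, 1.66, 0, 1.571], TCP at [0.182, 0.519, 0.231] pointing down, gripper open.
Joint ranges: [-3.13, 3.13], [-0.85, 1.81], [-1.15, 1.24], [-2.2, 2.28], [-1.44, 1.52], [-3.14, 3.14]. Speed limits (rad/s): [2.22, 2.22, 2.57, 3.14, 3.14, 3.14].

INTERFACE

Orientations are given as a 3x3 rotation matrix whose columns are the frame's x, y, z axes.
In Python, from plant import get_state, optics, workorder, robot gives the robot as it stands.
- The arm moves only by the tool apply_moves, never from a script. Its argument "commands" is a list of rows, each an object of numbers: "x", "y", "z": the shift along the world's x, y, z each as a share of 30 mm, from -1 to 1; "rx", "ry", "rz": the turn, a rotation vector about the world's x, y, z each as a share of 6 degrees, from -1 to 1. In form: [{"x": .., "y": .., "z": .., "rx": .., "ry": .., "rz": ..}, ...]. A call has exactly 8 rows; each row shifts and turns the commanded pose from where the row before left it; what a row does not reach is not made up. A row lasts 1/10 s, in which the tool goes at most 50 mm and 8.59 degrees, less where a joint would pass 70% of its speed; a pose out of reach is approached as far as the arm can. A call with a number of a shift or a turn outside -1 to 1 is refused whole. A call with a gripper value outside its range is refused whole. "grip" is the opening, from 0 (shut) to 1 (fully open), set as the call begins (left out, the last holds). The fingers move at their own pace and stop on an object; the grip force is fixed at half the most. Time passes only in rows, so rows that do not move let the fingers close, or fill a call up. It gives the time, the measured TCP pose, the force, the opening and the grip force at its end, in the units of the state.
- get_state(): the state, without advancing time (a new reading comes with each control period).
- optics.grab_frame(name): name is "scene" or "top" or "wrist"; returns (picture, depth): 384x512x3 uint8, red, green, blue; 384x512 float32, m along the optical axis (not along the pixel's ray), 0 where there is no reading.
- optics.camera_info(name): a dict with "camera_matrix" (3x3 intrinsics, pixels), "R" (3x3) and "t" (3): a world point X has camera coordinates R X + t. Camera axes: x right, y down, z forward; pixel columns grow to the right and rows downward; lengths in m; the calibration is good to about 2 mm. A picture is of the moment at which its call begins: read the wrist's pose just before it. camera_info takes no time and is no camera call; for the wrist camera it gives the pose at the moment of the call.
- workorder.close_job(): hands the job in; it is judged then, once.
The state is a dict: "clock": time; "q": joint angles; "dq": joint speeds; "joint_torque": joint torques, N m; "ee_pos": TCP position; "orientation": TCP orientation; "contact_force": force on the tool from outside, world axes, zero at the start; "wrist_torque": the same for the moment, N m; "finger_gap": finger opening in m; "grip_force": force on a finger pad.
Only numpy, scipy, OpenCV 4.12 (cv2) and the standard library are available. Lean on these libraries where they do the work, as an engineer would, in place of code of your own. Each camera call takes 0.05 s, during which the arm holds its last target. There are 200 camera calls.

TASK

Put the light table on stand-by: first take the blue tracing stylus off it and press it down past the sprung orange jaw until it sits fully home in both forks of the clip, and let it go. Then swing the black-handled dimmer lever into line with the red pointer, leaving the pointer where it is, let go, and finally press the green button right down and let it come back up to store that level. Do not disturb the other things on the bench.

Things in the scene. Friction and masses are not known exactly. Their poses are not given: they have to be found in the camera images.
- stylus_center (a point): Centre of the loose blue stylus: a round rod, 12 mm in diameter, along its own y, 160 mm long with a black square cap (14 x 14 x 14 mm) at each end that keeps it from rolling; a 12 mm thin steel point beyond the +y cap is for looks. About 40 g. It starts flat on the light table, centre 7 mm above its top. Grip it at the middle, across the rod; either end may go either way in the clip.
- stylus: The same stylus (origin 7 mm below its centre).
- light_table: Fixed grey light table with a white lit top and an amber pattern panel, 300 (its x) x 220 (its y) x 20 mm high, origin at the centre of the underside; the stylus, the wooden bar and the brass weight lie on it.
- clip_seat (a point): Where the stylus's centre must come to lie: 66 mm above the bench, midway between the two forks of the clip, the stylus lying along this point's y. Each fork's slot is 14 mm wide (point x), its floor 6 mm below this point. The wall on -x flares out to x = -21 mm at 32 mm above this point; on +x stands the orange sprung jaw. The rod is pushed straight down.
- clip: Fixed clip: black base plate 90 (x) x 130 (y) x 12 mm, origin at the centre of its underside, below the seat. Two aluminium forks, each 12 mm thick, stand on it at y = -42 and +42 mm, about 98 mm high (jaw tips 106 mm), leaving 72 mm between them for the fingers; nothing there rises above 32 mm from the bench.
- jaw_nose (a point): Middle of the jaw's nose line. The jaw is one sprung piece with a prong (3 mm radius) at each fork, bulging over the slot at x = +5 mm, 11 mm above the clip seat, and flaring from there out to x = 17 mm, 37 mm above the seat. The rod pushed down slides along the flare, swings the jaw outward and drops under the nose, which springs back. About 5 to 12 N of push.
- jaw (a joint): Jaw angle, 0 shut (rest), grows as the jaw is pushed outward (about 0.1 rad while the rod passes); sprung back to 0.
- dimmer_grip (a point): Centre of the black T-handle on the dimmer lever: a cylinder 22 mm in diameter and 32 mm long along its own y (parallel to the hinge), with flat ends, on a 10 mm round shaft, 110 mm from the hinge. Its z points along the lever, away from the hinge. It can be pinched from above by its two ends and led around the hinge.
- dimmer_hinge (a point): Hinge centre of lever and pointer, 40 mm above the bench on the fixed grey console (box 200 x 90 x 40 mm, from x = -135 to +65 mm of this point, its top at this point's height). The hinge axis is this point's y; x is the direction in which the lever leans at positive angles.
- dimmer (a joint): Lever angle: 0 upright, positive leaning to +x of the hinge point, limits -0.85 and 0.85. Moves with about 2 N at the handle and stays where it is left. Handle centre = hinge + 110 mm x (sin angle along x, cos angle up).
- pointer (a joint): Angle of the red pointer, in the same sense and about the same hinge as the lever: the angle wanted of the lever. It is stiff and must be left alone.
- pointer_tip (a point): Tip of the red pointer, 60 mm from the hinge and 26 mm to its +y side, just over the rim of the white scale disc (radius 50 mm, y = 22 to 27 mm). Its z points from the hinge outward.
- store_button_top (a point): Centre of the top of the green push button (28 mm across) in a black round housing (44 mm across, 12 mm high) on the console, 105 mm to the -x side of the hinge and about 62 mm above the bench when up. Pressed straight down, 6 mm travel, about 5 N; springs back.
- store_button (a joint): Travel of the green button: 0 up, 0.006 m fully down; it counts as pressed beyond 0.004.
- beech_bar: Bystander, to be left alone: dark wooden bar, 32 x 180 x 28 mm, lying across the far end of the light table. Origin at the centre of its underside.
- brass_weight: Bystander, to be left alone: brass cylinder, 30 mm across, 28 mm high, on a near corner of the light table. Origin at the centre of its underside.
- red_jar: Bystander, to be left alone: glass jar with a red cap, 48 mm across, 60 mm high, beyond the light table. Origin at the centre of its underside.
- blue_jar: Bystander, to be left alone: glass jar with a blue cap, 48 mm across, 60 mm high, beyond the light table. Origin at the centre of its underside.
- mallet: Bystander, to be left alone: wooden mallet lying on the bench at the right edge. Origin at the centre of its underside.
- awl: Bystander, to be left alone: screwdriver-shaped awl lying on the bench at the left edge. Origin at the centre of its underside.
- water_bowl: Bystander, to be left alone: small white bowl, 90 mm across, 35 mm high, far right. Origin at the centre of its underside.

How it is judged:
By the outcome, as a careful person would: the job done as asked, in the order asked, and still so for the second after the job is handed in, with the robot touching nothing.
It also fails if it takes over 61 s, if anything falls off the work surface, if the arm or the gripper's body presses on something with over 40 N, if the wrist force passes 120 N, or if a joint passes its speed limit or range.

## Working session

There is one attempt and no reset: what is moved stays moved. The work goes in short steps, Python scripts to look and compute and a tool call to move; the robot and the scene stay as the last step left them, time stands still between calls to the robot, and variables do not carry over. Pictures are saved under pics/ and viewed, at most 13 in all, crops included, and the job is handed in when it is done.

Besides the shell and the picture viewer there is one more tool, called after "Request:" as name([rows], argument=value, ...), one row to a line, values as JSON. apply_moves: Moves the arm, as the interface text tells. Its arguments: {"type":"object","properties":{"commands":{"type":"array","items":{"type":"object","properties":{"x":{"type":"number"},"y":{"type":"number"},"z":{"type":"number"},"rx":{"type":"number"},"ry":{"type":"number"},"rz":{"type":"number"}}}},"grip":{"type":"number"}},"required":["commands"]}

```bash
mkdir -p pics
cat > h.py <<'E'
import numpy as np, cv2
from plant import get_state, optics, workorder, robot
def grab(n):
    i=optics.camera_info(n); p,d=optics.grab_frame(n)
    np.savez(f'pics/{n}.npz',p=p,d=d,K=i['camera_matrix'],R=i['R'],t=i['t']); return p,d
def load(n):
    z=np.load(f'pics/{n}.npz'); return z
def px(z,u,v,r=1):
    d=z['d'][v-r:v+r+1,u-r:u+r+1]; d=np.median(d[d>0]) if (d>0).any() else np.nan
    c=np.linalg.inv(z['K'])@[u,v,1]*d; return z['R'].T@(c-z['t'])
def pxz(z,u,v,h):
    r=z['R'].T@np.linalg.inv(z['K'])@[u,v,1]; o=-z['R'].T@z['t']; return o+r*(h-o[2])/r[2]
E
python3 - <<'E'
from h import *
for n in ['scene','top']:
    p,d=grab(n); cv2.imwrite(f'pics/{n}.png',cv2.resize(p[:,:,::-1],(800,600),interpolation=cv2.INTER_CUBIC))
s=get_state(); print(s['clock'],s['ee_pos'],s['orientation'],s['finger_gap'])
E
```

```text
0.1 [0.18221836 0.51872933 0.23066648] [[-9.43483270e-01  3.31419943e-01 -3.75834492e-04]
 [ 3.31420156e-01  9.43482626e-01 -1.10189061e-03]
 [-1.05952091e-05 -1.16417448e-03 -9.99999322e-01]] 0.085188572110483
```

View pics/top.png

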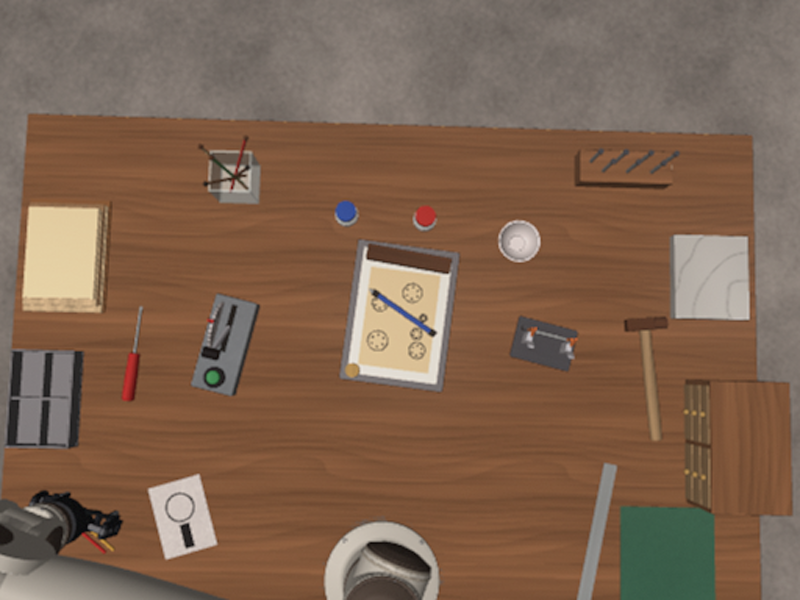

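View pics/scene.png

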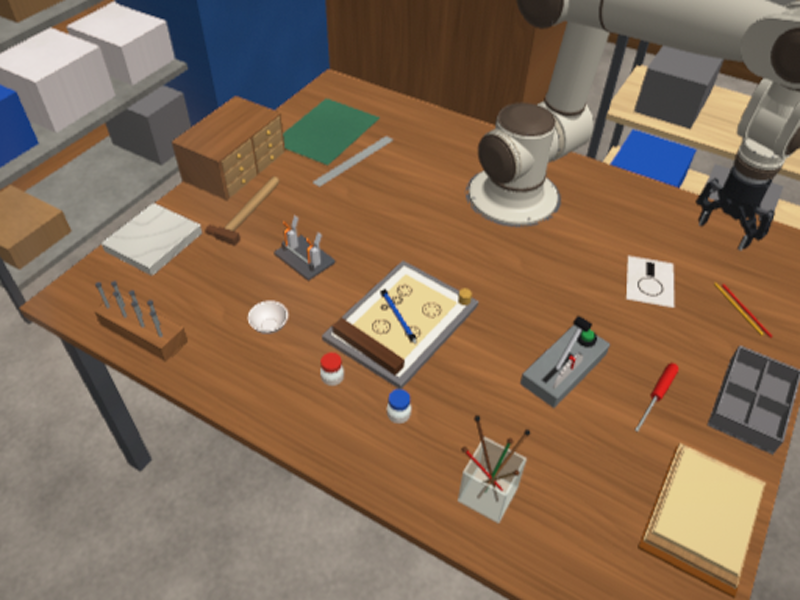

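The top view shows the stylus from (374,291) to (433,333), the clip base around (545,343), the console around (225,344) with the button at (213,377), and the lever handle near (210,351), all in 800x600 pixels.

Run:
```python
from h import *
z=load('top')
f=lambda u,v,h:np.round(pxz(z,u*.64,v*.64,h),4)
for n,u,v,h in [('st1',374,291,.03),('st2',433,333,.03),('c1',518,316,.012),('c2',579,330,.012),('c3',570,370,.012),('c4',511,358,.012),('k1',217,293,.04),('k2',259,303,.04),('k3',236,395,.04),('k4',192,386,.04),('btn',213,377,.062),('handle',210,351,.12),('t1',360,240,.02),('t2',458,252,.02),('t3',442,390,.02),('t4',342,378,.02)]: print(n,f(u,v,h))
o=-z['R'].T@z['t'];print(o)
# zoom crops
p=z['p'][:,:,::-1]
a=cv2.resize(p[180:260,115:175],None,fx=7,fy=7,interpolation=cv2.INTER_CUBIC)
b=cv2.resize(p[195:245,320:375],None,fx=7,fy=7,interpolation=cv2.INTER_CUBIC)
im=np.zeros((560,810,3),np.uint8); im[:560,:420]=a; im[:350,420:805]=b
cv2.imwrite('pics/crop1.png',im[:,:800])
```

```text
st1 [0.5995 0.0297 0.03  ]
st2 [ 0.5137 -0.0971  0.03  ]
c1 [ 0.5555 -0.2799  0.012 ]
c2 [ 0.5287 -0.4114  0.012 ]
c3 [ 0.4429 -0.3923  0.012 ]
c4 [ 0.4654 -0.2658  0.012 ]
k1 [0.5858 0.3579 0.04  ]
k2 [0.567  0.2695 0.04  ]
k3 [0.3748 0.3091 0.04  ]
k4 [0.3912 0.4006 0.04  ]
btn [0.4112 0.3533 0.062 ]
handle [0.4631 0.3485 0.12  ]
t1 [0.7095 0.0628 0.02  ]
t2 [ 0.6893 -0.148   0.02  ]
t3 [ 0.3944 -0.1191  0.02  ]
t4 [0.4146 0.0923 0.02  ]
[0.44058281 0.00516827 1.61862206]
```

View pics/crop1.png

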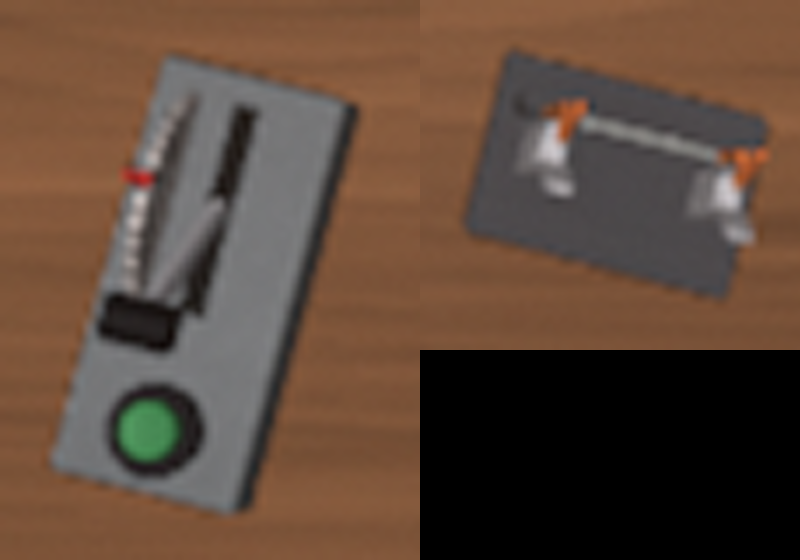

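The crop confirms the disc and red pointer on the console's left (+y) side, the lever leaning toward the button, and the clip's jaw on the far (+x) side. I'm moving above the stylus.

Request:
apply_moves([
  {"x": 0.52,"y": -0.77,"rz": -0.725},
  {"x": 0.52,"y": -0.77,"rz": -0.725},
  {"x": 0.52,"y": -0.77,"rz": -0.725},
  {"x": 0.52,"y": -0.77,"rz": -0.725},
  {"x": 0.52,"y": -0.77,"rz": -0.725},
  {"x": 0.52,"y": -0.77,"rz": -0.725},
  {"x": 0.52,"y": -0.77,"rz": -0.725},
  {"x": 0.52,"y": -0.77,"rz": -0.725},
], grip=1)

```text
schema error: expected keys x, y, z, rx, ry, rz
```

Request:
apply_moves([
  {"x": 0.52,"y": -0.77,"rz": -0.725},
  {"x": 0.52,"y": -0.77,"rz": -0.725},
  {"x": 0.52,"y": -0.77,"rz": -0.725},
  {"x": 0.52,"y": -0.77,"rz": -0.725},
  {"x": 0.52,"y": -0.77,"rz": -0.725},
  {"x": 0.52,"y": -0.77,"rz": -0.725},
  {"x": 0.52,"y": -0.77,"rz": -0.725},
  {"x": 0.52,"y": -0.77,"rz": -0.725},
])

```text
schema error: expected keys x, y, z, rx, ry, rz
```

Request:
apply_moves([
  {"x": 0.52,"y": -0.77,"rz": -0.725},
  {"x": 0.52,"y": -0.77,"rz": -0.725},
  {"x": 0.52,"y": -0.77,"rz": -0.725},
  {"x": 0.52,"y": -0.77,"rz": -0.725},
  {"x": 0.52,"y": -0.77,"rz": -0.725},
  {"x": 0.52,"y": -0.77,"rz": -0.725},
  {"x": 0.52,"y": -0.77,"rz": -0.725},
  {"x": 0.52,"y": -0.77,"rz": -0.725},
])

```text
schema error: expected keys x, y, z, rx, ry, rz
```

Run:
```python
from h import *
s=get_state(); print(s['clock'],s['ee_pos'],s['orientation'],s['q'])
p,d=grab('wrist'); cv2.imwrite('pics/w1.png',cv2.resize(p[:,:,::-1],(800,600)))
```

```text
0.1 [0.18221836 0.51872933 0.23066648] [[-9.43483270e-01  3.31419943e-01 -3.75834492e-04]
 [ 3.31420156e-01  9.43482626e-01 -1.10189061e-03]
 [-1.05952091e-05 -1.16417448e-03 -9.99999322e-01]] [ 1.23298865e+00  8.73989914e-02  1.75231255e-01  1.65979276e+00
 -1.05943491e-05  1.57079707e+00]
```

View pics/w1.png

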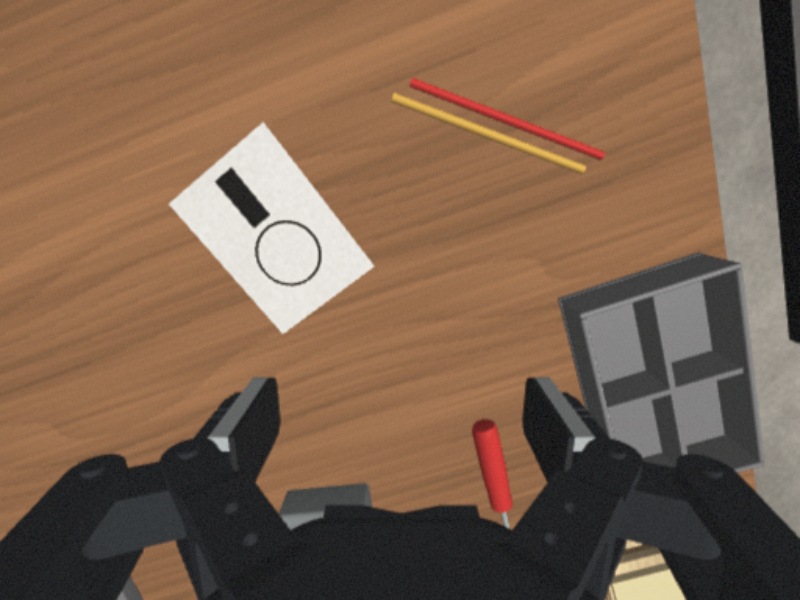

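All keys are required, so nothing moved. This wrist picture shows only the card and pencils at the start pose.

Request:
apply_moves([
  {"x": 0.52,"y": -0.77,"z": 0,"rx": 0,"ry": 0,"rz": -0.725},
  {"x": 0.52,"y": -0.77,"z": 0,"rx": 0,"ry": 0,"rz": -0.725},
  {"x": 0.52,"y": -0.77,"z": 0,"rx": 0,"ry": 0,"rz": -0.725},
  {"x": 0.52,"y": -0.77,"z": 0,"rx": 0,"ry": 0,"rz": -0.725},
  {"x": 0.52,"y": -0.77,"z": 0,"rx": 0,"ry": 0,"rz": -0.725},
  {"x": 0.52,"y": -0.77,"z": 0,"rx": 0,"ry": 0,"rz": -0.725},
  {"x": 0.52,"y": -0.77,"z": 0,"rx": 0,"ry": 0,"rz": -0.725},
  {"x": 0.52,"y": -0.77,"z": 0,"rx": 0,"ry": 0,"rz": -0.725},
], grip=1)

```text
clock: 0.95
ee_pos: [0.3075, 0.3331, 0.2311]
orientation: [[-0.583, 0.812, -0.0], [0.812, 0.583, -0.0], [-0.0, -0.0, -1.0]]
contact_force: [-0.3, -0.3, -0.3]
finger_gap: 0.0857
grip_force: 0.0
```

Request:
apply_moves([
  {"x": 0.52,"y": -0.77,"z": 0,"rx": 0,"ry": 0,"rz": -0.725},
  {"x": 0.52,"y": -0.77,"z": 0,"rx": 0,"ry": 0,"rz": -0.725},
  {"x": 0.52,"y": -0.77,"z": 0,"rx": 0,"ry": 0,"rz": -0.725},
  {"x": 0.52,"y": -0.77,"z": 0,"rx": 0,"ry": 0,"rz": -0.725},
  {"x": 0.52,"y": -0.77,"z": 0,"rx": 0,"ry": 0,"rz": -0.725},
  {"x": 0.52,"y": -0.77,"z": 0,"rx": 0,"ry": 0,"rz": -0.725},
  {"x": 0.52,"y": -0.77,"z": 0,"rx": 0,"ry": 0,"rz": -0.725},
  {"x": 0.52,"y": -0.77,"z": 0,"rx": 0,"ry": 0,"rz": -0.725},
])

```text
clock: 1.75
ee_pos: [0.4323, 0.1482, 0.2311]
orientation: [[-0.015, 1.0, -0.0], [1.0, 0.015, -0.0], [-0.0, -0.0, -1.0]]
contact_force: [0.3, 0.6, -0.6]
finger_gap: 0.0852
grip_force: 0.0
```

Request:
apply_moves([
  {"x": 0.52,"y": -0.77,"z": 0,"rx": 0,"ry": 0,"rz": -0.725},
  {"x": 0.52,"y": -0.77,"z": 0,"rx": 0,"ry": 0,"rz": -0.725},
  {"x": 0.52,"y": -0.77,"z": 0,"rx": 0,"ry": 0,"rz": -0.725},
  {"x": 0.52,"y": -0.77,"z": 0,"rx": 0,"ry": 0,"rz": -0.725},
  {"x": 0.52,"y": -0.77,"z": 0,"rx": 0,"ry": 0,"rz": -0.725},
  {"x": 0.52,"y": -0.77,"z": 0,"rx": 0,"ry": 0,"rz": -0.725},
  {"x": 0.52,"y": -0.77,"z": 0,"rx": 0,"ry": 0,"rz": -0.725},
  {"x": 0.52,"y": -0.77,"z": 0,"rx": 0,"ry": 0,"rz": -0.725},
])

```text
clock: 2.55
ee_pos: [0.5571, -0.0366, 0.231]
orientation: [[0.558, 0.83, -0.0], [0.83, -0.558, 0.0], [-0.0, -0.0, -1.0]]
contact_force: [0.6, -0.4, 0.2]
finger_gap: 0.0859
grip_force: 0.0
```

Run:
```python
from h import *
s=get_state(); print(s['clock'],s['ee_pos'],s['orientation'].round(3),s['q'])
p,d=grab('wrist'); cv2.imwrite('pics/w2.png',cv2.resize(p[:,:,::-1],(800,600)))
```

```text
2.55 [ 0.55711998 -0.03656335  0.23101055] [[ 0.558  0.83  -0.   ]
 [ 0.83  -0.558  0.   ]
 [-0.    -0.    -1.   ]] [-6.55693278e-02  1.07448436e-01  1.97546518e-01  1.66131681e+00
  6.67689869e-05  2.09760338e+00]
```

View pics/w2.png

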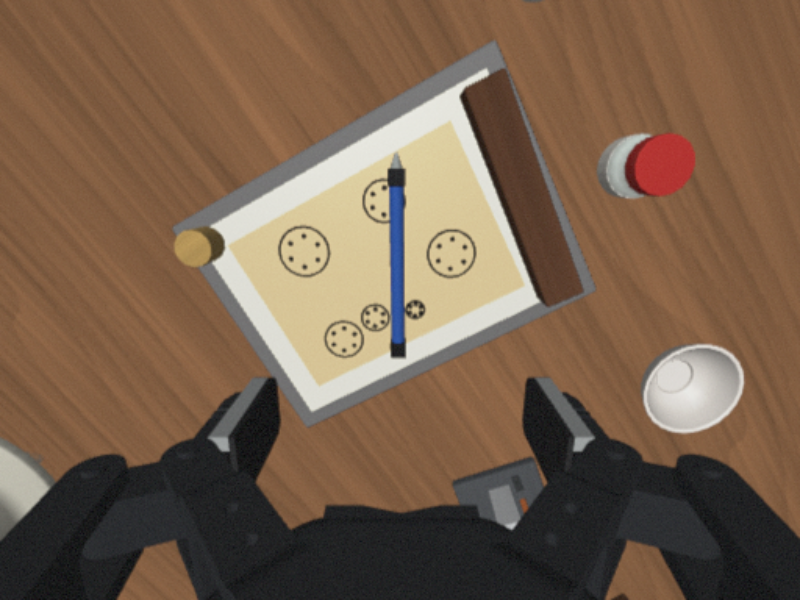

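The stylus lies almost upright in the picture, with its caps at (397,178) and (398.5,349).

Run:
```python
from h import *
z=load('wrist')
a=pxz(z,397*.64,178*.64,.03);b=pxz(z,398.5*.64,349*.64,.03)
d=a-b;print(a,b,np.linalg.norm(d),(a+b)/2,np.degrees(np.arctan2(d[1],d[0])),px(z,int(398*.64),int(263*.64)), px(z,int(440*.64),int(290*.64)))
# perpendicular target of gripper y
```

```text
[0.59681086 0.02662387 0.03      ] [ 0.5164226  -0.09469184  0.03      ] 0.14553272826774352 [ 0.55661673 -0.03403399  0.03      ] 56.47007473396058 [ 0.55923517 -0.02882171  0.03277319] [ 0.57526919 -0.07076838  0.0208604 ]
```

Request:
apply_moves([
  {"x": -0.01,"y": 0.09,"z": -1,"rx": 0,"ry": 0,"rz": 0.07},
  {"x": 0,"y": 0,"z": -1,"rx": 0,"ry": 0,"rz": 0},
  {"x": 0,"y": 0,"z": -1,"rx": 0,"ry": 0,"rz": 0},
  {"x": 0,"y": 0,"z": -1,"rx": 0,"ry": 0,"rz": 0},
  {"x": 0,"y": 0,"z": -1,"rx": 0,"ry": 0,"rz": 0},
  {"x": 0,"y": 0,"z": -0.9,"rx": 0,"ry": 0,"rz": 0},
  {"x": 0,"y": 0,"z": -0.6,"rx": 0,"ry": 0,"rz": 0},
  {"x": 0,"y": 0,"z": -0.4,"rx": 0,"ry": 0,"rz": 0},
], grip=0.5)

```text
clock: 3.4
ee_pos: [0.5554, -0.0326, 0.0224]
orientation: [[0.549, 0.836, -0.002], [0.836, -0.549, 0.0], [-0.001, -0.002, -1.0]]
contact_force: [0.7, -0.4, -0.3]
finger_gap: 0.0427
grip_force: 0.0
```

Request:
apply_moves([
  {"x": 0,"y": 0,"z": -0.05,"rx": 0,"ry": 0,"rz": 0},
  {"x": 0,"y": 0,"z": 0,"rx": 0,"ry": 0,"rz": 0},
  {"x": 0,"y": 0,"z": 0,"rx": 0,"ry": 0,"rz": 0},
  {"x": 0,"y": 0,"z": 0,"rx": 0,"ry": 0,"rz": 0},
  {"x": 0,"y": 0,"z": 0,"rx": 0,"ry": 0,"rz": 0},
  {"x": 0,"y": 0,"z": 0,"rx": 0,"ry": 0,"rz": 0},
  {"x": 0,"y": 0,"z": 0,"rx": 0,"ry": 0,"rz": 0},
  {"x": 0,"y": 0,"z": 0,"rx": 0,"ry": 0,"rz": 0},
], grip=0)

```text
clock: 4.2
ee_pos: [0.5569, -0.0328, 0.0236]
orientation: [[0.55, 0.835, 0.001], [0.835, -0.55, -0.0], [0.001, 0.001, -1.0]]
contact_force: [-0.8, 0.0, 5.5]
finger_gap: 0.009
grip_force: 59.2
```

Run:
```python
from h import *
s=get_state(); print(s['contact_force'],s['wrist_torque'],robot.grip_point_offset)
p,d=grab('wrist'); cv2.imwrite('pics/w3.png',cv2.resize(p[190:360,130:380,::-1],(800,544),interpolation=cv2.INTER_CUBIC))
```

```text
[-0.79040491  0.01634397  5.47172489] [0.05625096 0.09012355 0.04948244] 0.0187
```

View pics/w3.png

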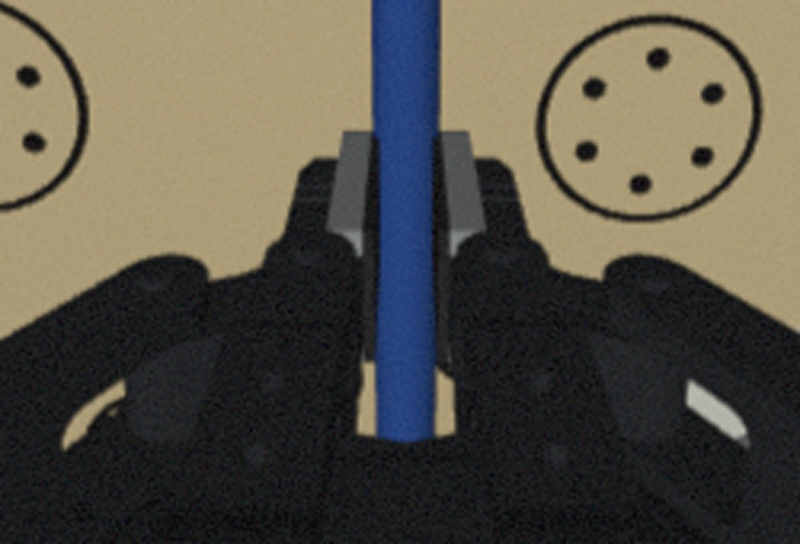

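The rod sits between both pads. I'll lift gently and check that the hold is secure.

Request:
apply_moves([
  {"x": 0,"y": 0,"z": 0.2,"rx": 0,"ry": 0,"rz": 0},
  {"x": 0,"y": 0,"z": 0.4,"rx": 0,"ry": 0,"rz": 0},
  {"x": 0,"y": 0,"z": 0.6,"rx": 0,"ry": 0,"rz": 0},
  {"x": 0,"y": 0,"z": 0.8,"rx": 0,"ry": 0,"rz": 0},
  {"x": 0,"y": 0,"z": 0.8,"rx": 0,"ry": 0,"rz": 0},
  {"x": 0,"y": 0,"z": 0.4,"rx": 0,"ry": 0,"rz": 0},
  {"x": 0,"y": 0,"z": 0,"rx": 0,"ry": 0,"rz": 0},
  {"x": 0,"y": 0,"z": 0,"rx": 0,"ry": 0,"rz": 0},
])

```text
clock: 5.05
ee_pos: [0.5562, -0.0328, 0.1182]
orientation: [[0.55, 0.835, -0.001], [0.835, -0.55, 0.0], [-0.0, -0.0, -1.0]]
contact_force: [-0.4, 0.7, -1.3]
finger_gap: 0.0091
grip_force: 58.8
```

Run:
```python
from h import *
s=get_state(); print(s['ee_pos'],s['contact_force'],s['wrist_torque'],s['finger_gap'])
p,d=grab('wrist')
z=load('wrist')
hsv=cv2.cvtColor(p,cv2.COLOR_RGB2HSV)
m=((hsv[:,:,0]>105)&(hsv[:,:,0]<125)&(hsv[:,:,1]>140)&(hsv[:,:,2]>60))
o=s['orientation']
for v in range(120,330,15):
    u=np.where(m[v,200:320])[0]+200
    if len(u)>3:
        c=int(np.median(u)); print(v,c,len(u),np.round(o.T@(px(z,c,v,0)-s['ee_pos']),4))
```

```text
[ 0.55620556 -0.03277884  0.11816365] [-0.39572626  0.72409401 -1.34058845] [ 0.04392871 -0.05441428  0.09922063] 0.009148984060753727
135 256 21 [ 0.0645  0.0002 -0.009 ]
150 255 22 [ 0.0572 -0.0003 -0.0092]
165 256 20 [ 0.0497  0.0002 -0.0095]
180 256 20 [ 0.0419  0.0002 -0.0091]
195 256 20 [ 0.0341  0.0002 -0.0099]
210 256 20 [nan nan nan]
225 256 19 [ 0.0169  0.0002 -0.0091]
240 256 17 [ 0.0086  0.0002 -0.0104]
255 256 17 [-0.0007  0.0002 -0.0102]
270 256 17 [-0.0107  0.0002 -0.0095]
285 256 18 [-0.0207  0.0002 -0.0094]
300 256 18 [-0.0309  0.0002 -0.0096]
315 256 18 [-0.0417  0.0002 -0.0094]
```

The rod is held level, with its centre 3.5 mm behind the TCP. Next I'm going past the clip so the wrist camera can see it.

Request:
apply_moves([
  {"x": -0.16,"y": -0.84,"z": 0.4,"rx": 0,"ry": 0,"rz": 0.235},
  {"x": -0.16,"y": -0.84,"z": 0.4,"rx": 0,"ry": 0,"rz": 0.235},
  {"x": -0.16,"y": -0.84,"z": 0.4,"rx": 0,"ry": 0,"rz": 0.235},
  {"x": -0.16,"y": -0.84,"z": 0.4,"rx": 0,"ry": 0,"rz": 0.235},
  {"x": -0.16,"y": -0.84,"z": 0.4,"rx": 0,"ry": 0,"rz": 0.235},
  {"x": -0.16,"y": -0.84,"z": 0.4,"rx": 0,"ry": 0,"rz": 0.235},
  {"x": -0.16,"y": -0.84,"z": 0.4,"rx": 0,"ry": 0,"rz": 0.235},
  {"x": -0.16,"y": -0.84,"z": 0.4,"rx": 0,"ry": 0,"rz": 0.235},
])

```text
clock: 5.9
ee_pos: [0.5173, -0.2352, 0.2137]
orientation: [[0.375, 0.927, -0.002], [0.927, -0.375, 0.001], [0.0, -0.002, -1.0]]
contact_force: [-0.7, -0.1, 0.5]
finger_gap: 0.0096
grip_force: 58.8
```

Request:
apply_moves([
  {"x": -0.16,"y": -0.84,"z": 0.3,"rx": 0,"ry": 0,"rz": 0.235},
  {"x": -0.16,"y": -0.84,"z": 0.3,"rx": 0,"ry": 0,"rz": 0.235},
  {"x": -0.16,"y": -0.84,"z": 0.3,"rx": 0,"ry": 0,"rz": 0.235},
  {"x": -0.16,"y": -0.84,"z": 0.3,"rx": 0,"ry": 0,"rz": 0.235},
  {"x": -0.16,"y": -0.84,"z": 0,"rx": 0,"ry": 0,"rz": 0.235},
  {"x": -0.16,"y": -0.84,"z": 0,"rx": 0,"ry": 0,"rz": 0.235},
  {"x": -0.16,"y": -0.84,"z": 0,"rx": 0,"ry": 0,"rz": 0.235},
  {"x": -0.16,"y": -0.84,"z": 0,"rx": 0,"ry": 0,"rz": 0.235},
])

```text
clock: 6.7
ee_pos: [0.4791, -0.4369, 0.2491]
orientation: [[0.186, 0.983, -0.002], [0.983, -0.186, 0.002], [0.001, -0.002, -1.0]]
contact_force: [0.5, -0.2, -0.1]
finger_gap: 0.009
grip_force: 58.8
```

Run:
```python
from h import *
s=get_state(); print(s['clock'],s['ee_pos'],s['orientation'].round(3),s['finger_gap'])
p,d=grab('wrist'); cv2.imwrite('pics/w4.png',cv2.resize(p[:,:,::-1],(800,600),interpolation=cv2.INTER_CUBIC))
```

```text
6.7 [ 0.4791069  -0.43685229  0.24906381] [[ 0.186  0.983 -0.002]
 [ 0.983 -0.186  0.002]
 [ 0.001 -0.002 -1.   ]] 0.009046335451900726
```

View pics/w4.png

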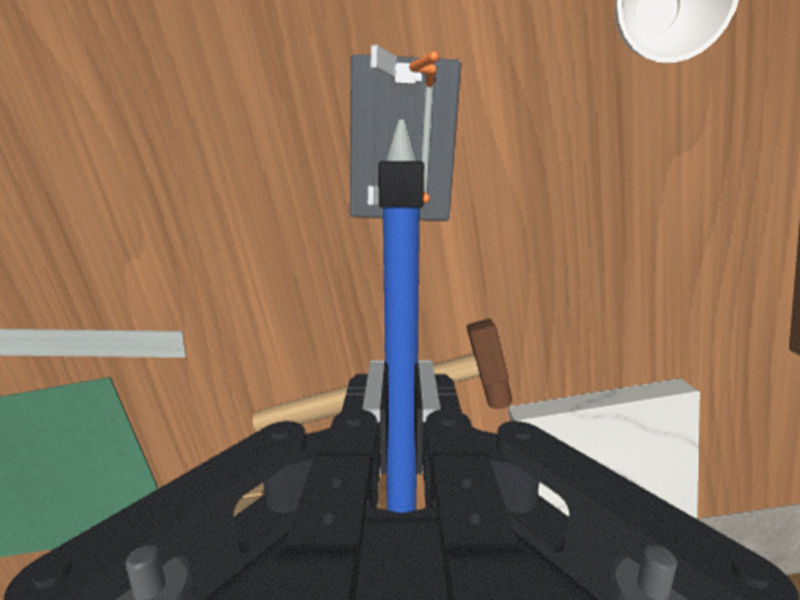

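The clip plate's corners are at (352,56), (460,61), (448,219) and (351,216). The far fork's slot is near (405,73) and its wall tip near (378,57).

Run:
```python
from h import *
z=load('wrist');s=get_state()
P=np.array([pxz(z,u*.64,v*.64,.012) for u,v in [(352,56),(460,61),(448,219),(351,216)]])
print(P.round(4)); c=P.mean(0)
for a,b in [(0,1),(3,2),(3,0),(2,1)]:
    d=(P[b]-P[a])[:2]; print(np.linalg.norm(d),np.degrees(np.arctan2(d[1],d[0])))
print('c',c, 'tool y ang',np.degrees(np.arctan2(s['orientation'][1,1],s['orientation'][0,1])))
# wall/fork points via depth: cluster points in plate area above z>.03
K=z['K'];v,u=np.mgrid[20:145,215:305];d=z['d'][20:145,215:305]
ok=d>0; pts=(np.linalg.inv(K)@np.stack([u[ok]*d[ok],v[ok]*d[ok],d[ok]])); W=(z['R'].T@(pts-z['t'][:,None])).T
a=np.radians(-11.0);ex=np.array([np.cos(a),np.sin(a)]);ey=np.array([-ex[1],ex[0]])
L=np.c_[(W[:,:2]-c[:2])@ex,(W[:,:2]-c[:2])@ey,W[:,2]]
col=z['p'][20:145,215:305][ok]
m=(L[:,2]>.03)&(L[:,2]<.115)&(abs(L[:,1])<.06)
org=(col[:,0]>150)&(col[:,2]<70)
for nm,mm in [('white',m&~org),('orange',m&org)]:
    for lo in np.arange(.03,.115,.01):
        for sg in (-1,1):
            q=mm&(L[:,2]>=lo)&(L[:,2]<lo+.01)&(L[:,1]*sg>0)
            if q.sum()>1: print(nm,round(lo,3),sg,q.sum(),L[q].min(0).round(3),L[q].max(0).round(3))
```

```text
[[ 0.4721 -0.2638  0.012 ]
 [ 0.5571 -0.2835  0.012 ]
 [ 0.5283 -0.4059  0.012 ]
 [ 0.4435 -0.3872  0.012 ]]
0.08727074831902637 -13.053380372027576
0.08683497282151426 -12.423490135751347
0.1266814599078995 76.97314474294986
0.12572741298285994 76.77236530896387
c [ 0.50027737 -0.33509863  0.012     ] tool y ang -10.750402683411876
white 0.03 -1 100 [ 0.015 -0.056  0.03 ] [ 0.021 -0.     0.036]
white 0.03 1 177 [-0.01   0.001  0.03 ] [0.025 0.055 0.04 ]
white 0.04 1 45 [-0.009  0.036  0.04 ] [0.022 0.04  0.05 ]
white 0.05 1 128 [-0.009  0.036  0.051] [0.022 0.048 0.06 ]
white 0.06 1 97 [-0.01   0.036  0.06 ] [0.022 0.048 0.07 ]
white 0.07 1 83 [-0.011  0.036  0.07 ] [0.021 0.048 0.08 ]
white 0.08 1 96 [-0.014  0.037  0.08 ] [0.011 0.049 0.09 ]
white 0.09 -1 67 [-0.023 -0.046  0.093] [-0.017 -0.035  0.1  ]
white 0.09 1 143 [-0.02   0.037  0.09 ] [0.015 0.049 0.1  ]
white 0.1 -1 15 [-0.021 -0.044  0.1  ] [ 0.017 -0.039  0.106]
white 0.1 1 36 [-0.017  0.038  0.1  ] [0.021 0.047 0.107]
orange 0.07 1 15 [0.011 0.039 0.075] [0.021 0.041 0.079]
orange 0.08 1 13 [0.005 0.039 0.08 ] [0.011 0.044 0.089]
orange 0.09 1 18 [0.01  0.039 0.09 ] [0.015 0.044 0.1  ]
orange 0.1 -1 6 [ 0.014 -0.043  0.103] [ 0.016 -0.039  0.107]
orange 0.1 1 17 [0.013 0.04  0.1  ] [0.021 0.043 0.106]
```

Clip centre is about (0.500, -0.335), with its x axis at -12.6°. I'm lining up above it.

Request:
apply_moves([
  {"x": 0.18,"y": 0.85,"z": 0,"rx": 0,"ry": 0,"rz": -0.08},
  {"x": 0.18,"y": 0.85,"z": 0,"rx": 0,"ry": 0,"rz": -0.08},
  {"x": 0.18,"y": 0.85,"z": -0.3,"rx": 0,"ry": 0,"rz": -0.08},
  {"x": 0.17,"y": 0.85,"z": -0.7,"rx": 0,"ry": 0,"rz": -0.07},
  {"x": 0,"y": 0,"z": -0.9,"rx": 0,"ry": 0,"rz": 0},
  {"x": 0,"y": 0,"z": -0.9,"rx": 0,"ry": 0,"rz": 0},
  {"x": 0,"y": 0,"z": -0.7,"rx": 0,"ry": 0,"rz": 0},
  {"x": 0,"y": 0,"z": 0,"rx": 0,"ry": 0,"rz": 0},
])

```text
clock: 7.55
ee_pos: [0.4993, -0.3327, 0.1413]
orientation: [[0.219, 0.976, -0.006], [0.976, -0.219, 0.004], [0.003, -0.007, -1.0]]
contact_force: [-0.2, -0.1, -0.4]
finger_gap: 0.009
grip_force: 58.8
```

Run:
```python
from h import *
s=get_state(); print(s['clock'],s['ee_pos'],s['orientation'].round(3),s['contact_force'])
p,d=grab('wrist'); q,_=grab('scene')
a=cv2.resize(p[60:384,130:390,::-1],(480,598)); b=cv2.resize(q[120:190,165:220,::-1],(320,407),interpolation=cv2.INTER_CUBIC)
im=np.zeros((598,800,3),np.uint8); im[:,:480]=a; im[:407,480:]=b; cv2.imwrite('pics/w5.png',im)
```

```text
7.55 [ 0.4992704  -0.33266587  0.14126096] [[ 0.219  0.976 -0.006]
 [ 0.976 -0.219  0.004]
 [ 0.003 -0.007 -1.   ]] [-0.19976969 -0.06321101 -0.4177315 ]
```

View pics/w5.png

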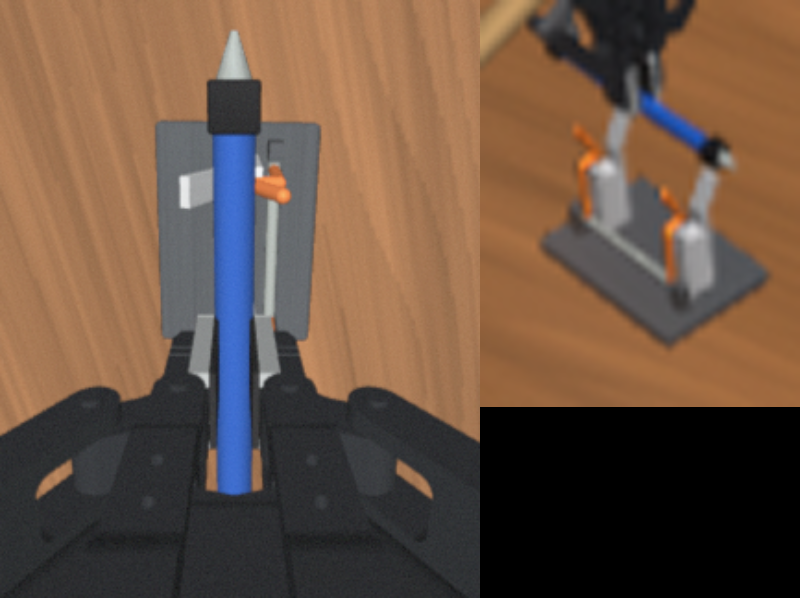

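The rod is centred between the wall tip (187,190) and the prong (284,193), and lies along both forks. Pressing down.

Request:
apply_moves([
  {"x": 0.02,"y": -0.06,"z": -0.9,"rx": 0,"ry": 0,"rz": 0},
  {"x": 0,"y": 0,"z": -0.4,"rx": 0,"ry": 0,"rz": 0},
  {"x": 0,"y": 0,"z": -0.25,"rx": 0,"ry": 0,"rz": 0},
  {"x": 0,"y": 0,"z": -0.25,"rx": 0,"ry": 0,"rz": 0},
  {"x": 0,"y": 0,"z": -0.25,"rx": 0,"ry": 0,"rz": 0},
  {"x": 0,"y": 0,"z": -0.25,"rx": 0,"ry": 0,"rz": 0},
  {"x": 0,"y": 0,"z": -0.15,"rx": 0,"ry": 0,"rz": 0},
  {"x": 0,"y": 0,"z": 0,"rx": 0,"ry": 0,"rz": 0},
])

```text
clock: 8.45
ee_pos: [0.5006, -0.3353, 0.0712]
orientation: [[0.219, 0.976, -0.002], [0.976, -0.219, 0.001], [0.001, -0.002, -1.0]]
contact_force: [-2.2, 2.4, -4.5]
finger_gap: 0.0093
grip_force: 58.6
```

Request:
apply_moves([
  {"x": 0,"y": 0,"z": -0.15,"rx": 0,"ry": 0,"rz": 0},
  {"x": 0,"y": 0,"z": -0.1,"rx": 0,"ry": 0,"rz": 0},
  {"x": 0,"y": 0,"z": -0.05,"rx": 0,"ry": 0,"rz": 0},
  {"x": 0,"y": 0,"z": 0,"rx": 0,"ry": 0,"rz": 0},
  {"x": 0,"y": 0,"z": 0,"rx": 0,"ry": 0,"rz": 0},
  {"x": 0,"y": 0,"z": 0,"rx": 0,"ry": 0,"rz": 0},
  {"x": 0,"y": 0,"z": 0,"rx": 0,"ry": 0,"rz": 0},
  {"x": 0,"y": 0,"z": 0,"rx": 0,"ry": 0,"rz": 0},
])

```text
clock: 9.25
ee_pos: [0.5003, -0.3357, 0.0634]
orientation: [[0.219, 0.976, -0.002], [0.976, -0.219, 0.0], [-0.0, -0.002, -1.0]]
contact_force: [-10.4, 3.1, 4.2]
finger_gap: 0.0089
grip_force: 59.6
```

```bash
cat > rod.py <<'E'
from h import *
s=get_state(); print(s['ee_pos'],s['contact_force'])
p,d=grab('wrist'); z=load('wrist')
hsv=cv2.cvtColor(p,cv2.COLOR_RGB2HSV)
m=((hsv[:,:,0]>105)&(hsv[:,:,0]<125)&(hsv[:,:,1]>140)&(hsv[:,:,2]>60))
for v in range(100,330,20):
    u=np.where(m[v,200:320])[0]+200
    if len(u)>3:
        c=int(np.median(u)); print(v,c,len(u),np.round(px(z,c,v,1),4))
E
python3 rod.py
```

```text
[ 0.50025332 -0.33565012  0.06344428] [-10.36151273   3.14313318   4.16133419]
140 257 22 [ 0.5145 -0.2755  0.0712]
160 257 21 [ 0.5124 -0.2852  0.0716]
180 252 12 [ 0.5076 -0.2948  0.0714]
200 257 21 [ 0.5078 -0.3058  0.072 ]
220 256 20 [ 0.5048 -0.3166  0.0726]
240 256 17 [ 0.5023 -0.3279  0.0729]
260 256 17 [ 0.4996 -0.34    0.073 ]
280 256 18 [ 0.4967 -0.3527  0.073 ]
300 255 18 [ 0.4932 -0.3658  0.0732]
320 251 10 [ 0.4876 -0.3793  0.0732]
```

Request:
apply_moves([
  {"x": -0.04,"y": 0.01,"z": -0.05,"rx": 0,"ry": 0,"rz": 0},
  {"x": 0,"y": 0,"z": -0.05,"rx": 0,"ry": 0,"rz": 0},
  {"x": 0,"y": 0,"z": 0,"rx": 0,"ry": 0,"rz": 0},
  {"x": 0,"y": 0,"z": 0,"rx": 0,"ry": 0,"rz": 0},
  {"x": 0,"y": 0,"z": 0,"rx": 0,"ry": 0,"rz": 0},
  {"x": 0,"y": 0,"z": 0,"rx": 0,"ry": 0,"rz": 0},
  {"x": 0,"y": 0,"z": 0,"rx": 0,"ry": 0,"rz": 0},
  {"x": 0,"y": 0,"z": 0,"rx": 0,"ry": 0,"rz": 0},
])

```text
clock: 10.1
ee_pos: [0.5002, -0.3358, 0.0624]
orientation: [[0.219, 0.976, 0.001], [0.976, -0.219, -0.001], [-0.001, 0.001, -1.0]]
contact_force: [-7.6, 3.7, 13.5]
finger_gap: 0.0093
grip_force: 60.6
```

```bash
python3 rod.py
```

```text
[ 0.50018792 -0.33577291  0.06241262] [-7.61440574  3.68734025 13.4623862 ]
140 257 22 [ 0.5144 -0.2755  0.0713]
160 257 21 [ 0.5123 -0.2851  0.0719]
180 252 12 [ 0.5075 -0.2947  0.0713]
200 257 21 [ 0.5077 -0.3056  0.072 ]
220 256 20 [ 0.5047 -0.3166  0.0715]
240 256 17 [ 0.5022 -0.328   0.0719]
260 256 17 [ 0.4994 -0.3402  0.0718]
280 256 18 [ 0.4966 -0.3527  0.072 ]
300 255 18 [ 0.493  -0.3661  0.0718]
320 251 10 [ 0.4873 -0.3801  0.0713]
```

The rod is level with its top at 0.072 and bearing on the floor, so it's home. Releasing and rising.

Request:
apply_moves([
  {"x": 0,"y": 0,"z": 0,"rx": 0,"ry": 0,"rz": 0},
  {"x": 0,"y": 0,"z": 0,"rx": 0,"ry": 0,"rz": 0},
  {"x": 0,"y": 0,"z": 0,"rx": 0,"ry": 0,"rz": 0},
  {"x": 0,"y": 0,"z": 0,"rx": 0,"ry": 0,"rz": 0},
  {"x": 0,"y": 0,"z": 0.1,"rx": 0,"ry": 0,"rz": 0},
  {"x": 0,"y": 0,"z": 0.5,"rx": 0,"ry": 0,"rz": 0},
  {"x": 0,"y": 0,"z": 1,"rx": 0,"ry": 0,"rz": 0},
  {"x": 0,"y": 0,"z": 1,"rx": 0,"ry": 0,"rz": 0},
], grip=0.5)

```text
clock: 10.95
ee_pos: [0.5001, -0.3353, 0.14]
orientation: [[0.219, 0.976, -0.0], [0.976, -0.219, 0.0], [0.0, -0.0, -1.0]]
contact_force: [0.6, -0.0, 0.1]
finger_gap: 0.0428
grip_force: 0.0
```

Request:
apply_moves([
  {"x": 0,"y": 0,"z": 1,"rx": 0,"ry": 0,"rz": 0},
  {"x": 0,"y": 0,"z": 1,"rx": 0,"ry": 0,"rz": 0},
  {"x": 0,"y": 0,"z": 1,"rx": 0,"ry": 0,"rz": 0},
  {"x": 0,"y": 0,"z": 0.5,"rx": 0,"ry": 0,"rz": 0},
  {"x": 0,"y": 0,"z": 0,"rx": 0,"ry": 0,"rz": 0},
  {"x": 0,"y": 0,"z": 0,"rx": 0,"ry": 0,"rz": 0},
  {"x": 0,"y": 0,"z": 0,"rx": 0,"ry": 0,"rz": 0},
  {"x": 0,"y": 0,"z": 0,"rx": 0,"ry": 0,"rz": 0},
])

```text
clock: 11.75
ee_pos: [0.4999, -0.3353, 0.2421]
orientation: [[0.219, 0.976, -0.002], [0.976, -0.219, 0.001], [0.001, -0.002, -1.0]]
contact_force: [-0.2, -0.3, -0.6]
finger_gap: 0.0426
grip_force: 0.0
```

```bash
python3 rod.py
```

```text
[ 0.49994941 -0.33526658  0.24213136] [-0.21314599 -0.29141736 -0.56650051]
140 255 6 [ 0.5087 -0.2905  0.0708]
160 257 9 [ 0.5059 -0.3135  0.0719]
180 257 9 [ 0.5006 -0.3371  0.0719]
200 256 8 [ 0.4939 -0.3616  0.0718]
220 255 8 [ 0.4869 -0.387   0.0723]
```

The stylus stays seated after release, with its top at 0.072. Moving to the console with a 90° turn.

Request:
apply_moves([
  {"x": 0.11,"y": 0.9,"z": 0.04,"rx": 0,"ry": 0,"rz": 0.625},
  {"x": 0.11,"y": 0.9,"z": 0.04,"rx": 0,"ry": 0,"rz": 0.625},
  {"x": 0.11,"y": 0.9,"z": 0.04,"rx": 0,"ry": 0,"rz": 0.625},
  {"x": 0.11,"y": 0.9,"z": 0.04,"rx": 0,"ry": 0,"rz": 0.625},
  {"x": 0.11,"y": 0.9,"z": 0.04,"rx": 0,"ry": 0,"rz": 0.625},
  {"x": 0.11,"y": 0.9,"z": 0.04,"rx": 0,"ry": 0,"rz": 0.625},
  {"x": 0.11,"y": 0.9,"z": 0.04,"rx": 0,"ry": 0,"rz": 0.625},
  {"x": 0.11,"y": 0.9,"z": 0.04,"rx": 0,"ry": 0,"rz": 0.625},
])

```text
clock: 12.6
ee_pos: [0.5265, -0.1184, 0.2525]
orientation: [[-0.301, 0.954, -0.001], [0.954, 0.301, 0.0], [0.0, -0.001, -1.0]]
contact_force: [0.5, 0.4, -0.7]
finger_gap: 0.0426
grip_force: 0.0
```

Request:
apply_moves([
  {"x": 0.11,"y": 0.9,"z": 0.04,"rx": 0,"ry": 0,"rz": 0.625},
  {"x": 0.11,"y": 0.9,"z": 0.04,"rx": 0,"ry": 0,"rz": 0.625},
  {"x": 0.11,"y": 0.9,"z": 0.04,"rx": 0,"ry": 0,"rz": 0.625},
  {"x": 0.11,"y": 0.9,"z": 0.04,"rx": 0,"ry": 0,"rz": 0.625},
  {"x": 0.11,"y": 0.9,"z": 0.04,"rx": 0,"ry": 0,"rz": 0.625},
  {"x": 0.11,"y": 0.9,"z": 0.04,"rx": 0,"ry": 0,"rz": 0.625},
  {"x": 0.11,"y": 0.9,"z": 0.04,"rx": 0,"ry": 0,"rz": 0.625},
  {"x": 0.11,"y": 0.9,"z": 0.04,"rx": 0,"ry": 0,"rz": 0.625},
])

```text
clock: 13.4
ee_pos: [0.5529, 0.0976, 0.2621]
orientation: [[-0.738, 0.675, -0.001], [0.675, 0.738, -0.0], [0.0, -0.001, -1.0]]
contact_force: [0.5, -0.3, -0.4]
finger_gap: 0.043
grip_force: 0.0
```

Request:
apply_moves([
  {"x": 0.11,"y": 0.9,"z": 0.04,"rx": 0,"ry": 0,"rz": 0.625},
  {"x": 0.11,"y": 0.9,"z": 0.04,"rx": 0,"ry": 0,"rz": 0.625},
  {"x": 0.11,"y": 0.9,"z": 0.04,"rx": 0,"ry": 0,"rz": 0.625},
  {"x": 0.11,"y": 0.9,"z": 0.04,"rx": 0,"ry": 0,"rz": 0.625},
  {"x": 0.11,"y": 0.9,"z": 0.04,"rx": 0,"ry": 0,"rz": 0.625},
  {"x": 0.11,"y": 0.9,"z": 0.04,"rx": 0,"ry": 0,"rz": 0.625},
  {"x": 0.11,"y": 0.9,"z": 0.04,"rx": 0,"ry": 0,"rz": 0.625},
  {"x": 0.11,"y": 0.9,"z": 0.04,"rx": 0,"ry": 0,"rz": 0.625},
])

```text
clock: 14.2
ee_pos: [0.5793, 0.3136, 0.2715]
orientation: [[-0.976, 0.216, -0.001], [0.216, 0.976, -0.0], [0.001, -0.001, -1.0]]
contact_force: [0.3, 0.4, 1.2]
finger_gap: 0.0424
grip_force: 0.0
```

Run:
```python
from h import *
s=get_state(); print(s['clock'],s['ee_pos'],s['orientation'].round(3),s['q'].round(2))
p,d=grab('wrist'); cv2.imwrite('pics/w6.png',cv2.resize(p[:,:,::-1],(800,600),interpolation=cv2.INTER_CUBIC))
```

```text
14.2 [0.57933879 0.31358591 0.27152493] [[-0.976  0.216 -0.001]
 [ 0.216  0.976 -0.   ]
 [ 0.001 -0.001 -1.   ]] [0.5  0.4  0.63 1.8  0.   0.71]
```

View pics/w6.png

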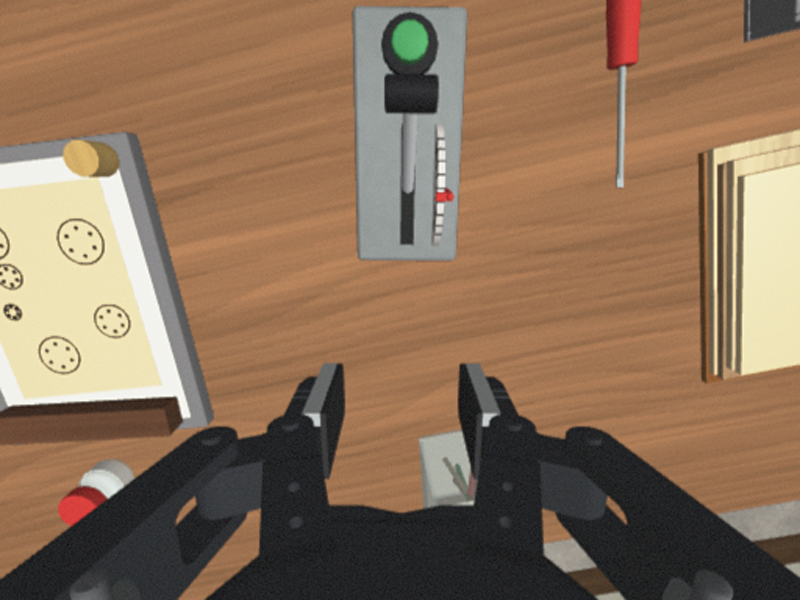

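The console's corners are at (354,9), (466,9), (456,258) and (361,258). The button is at (410,40), the handle at (411,93) and the red pointer at (447,196).

```bash
cat > con.py <<'E'
from h import *
import sys
z=load('wrist')
P=np.array([pxz(z,u*.64,v*.64,.04) for u,v in [(354,9),(466,9),(456,258),(361,258)]])
for a,b in [(0,3),(1,2),(0,1),(3,2)]:
    d=(P[b]-P[a])[:2]; print(np.linalg.norm(d).round(4),np.degrees(np.arctan2(d[1],d[0])).round(2))
a=np.radians(-12.5);ex=np.array([np.cos(a),np.sin(a)]);ey=np.array([-ex[1],ex[0]])
c=P.mean(0)[:2]; H=c+.035*ex
b=pxz(z,410*.64,40*.64,.062); print('H',H,'btn',b, 'H from btn',b[:2]+.105*ex)
loc=lambda w:np.array([(w[:2]-H)@ex,(w[:2]-H)@ey,w[2]-.04])
p=z['p'].astype(int);d=z['d']
def cl(m,u0,u1,v0,v1):
    r=[]
    for v in range(v0,v1):
        for u in range(u0,u1):
            if m[v,u] and d[v,u]>0: r.append(loc(px(z,u,v,0)))
    return np.array(r)
red=(p[:,:,0]>140)&(p[:,:,1]<70)&(p[:,:,2]<70)
R=cl(red,275,300,110,140);print('red',len(R),R.min(0).round(4),R.max(0).round(4)); print(R.round(4)[::3]); print('ang',np.arctan2(R[:,0],R[:,2]).mean())
dark=p.sum(2)<120
B=cl(dark,245,282,46,73); B=B[B[:,2]>.06]; print('handle',B.min(0).round(4),B.max(0).round(4),np.median(B,0))
W=cl((p.min(2)>150),270,290,75,160); W=W[W[:,2]>.005]; print('disc',W.min(0).round(4),W.max(0).round(4))
x,zz=W[:,0],W[:,2]; A=np.c_[2*x,2*zz,np.ones(len(x))]; s=np.linalg.lstsq(A,x**2+zz**2,rcond=None)[0]; print('fit centre',s[:2],np.sqrt(s[2]+s[0]**2+s[1]**2))
E
python3 con.py
```

```text
0.1942 -12.44
0.1941 -12.52
0.0864 77.53
0.0861 77.56
H [0.51581008 0.33476998] btn [0.41325195 0.35721563 0.062     ] H from btn [0.51576303 0.33448947]
red 47 [0.0017 0.0185 0.0512] [0.0081 0.0289 0.0643]
[[0.0017 0.0286 0.0512]
 [0.0026 0.0265 0.0611]
 [0.0036 0.0185 0.0618]
 [0.0037 0.022  0.0608]
 [0.0036 0.0252 0.0629]
 [0.0036 0.0287 0.062 ]
 [0.0047 0.022  0.0613]
 [0.0047 0.0263 0.0631]
 [0.0058 0.0186 0.0615]
 [0.0058 0.0242 0.0625]
 [0.0057 0.0274 0.0634]
 [0.0069 0.0197 0.0621]
 [0.007  0.0232 0.061 ]
 [0.0068 0.0263 0.0643]
 [0.008  0.0186 0.0616]
 [0.008  0.022  0.062 ]]
ang 0.08348592034118524
handle [-0.0653 -0.0159  0.0965] [-0.0458  0.0131  0.1061] [-0.04983219 -0.00199731  0.10259532]
disc [-0.0479  0.0202  0.0129] [0.0427 0.0256 0.0518]
fit centre [-4.80002435e-05  3.91184255e-04] 0.049437600906071195
```

Hinge is about (0.5155, 0.333), the lever near -0.53 rad, and the pointer about +0.083 rad. Moving over the handle.

Request:
apply_moves([
  {"x": -0.79,"y": 0.21,"z": 0,"rx": 0,"ry": 0,"rz": 0},
  {"x": -0.79,"y": 0.21,"z": 0,"rx": 0,"ry": 0,"rz": 0},
  {"x": -0.79,"y": 0.21,"z": 0,"rx": 0,"ry": 0,"rz": 0},
  {"x": -0.79,"y": 0.21,"z": 0,"rx": 0,"ry": 0,"rz": 0},
  {"x": -0.78,"y": 0.21,"z": -0.3,"rx": 0,"ry": 0,"rz": 0},
  {"x": 0,"y": 0,"z": -0.8,"rx": 0,"ry": 0,"rz": 0},
  {"x": 0,"y": 0,"z": -0.7,"rx": 0,"ry": 0,"rz": 0},
  {"x": 0,"y": 0,"z": 0,"rx": 0,"ry": 0,"rz": 0},
], grip=0.65)

```text
clock: 15.05
ee_pos: [0.4601, 0.3432, 0.2149]
orientation: [[-0.976, 0.219, -0.004], [0.219, 0.976, -0.003], [0.003, -0.004, -1.0]]
contact_force: [0.1, -0.4, 0.2]
finger_gap: 0.0556
grip_force: 0.0
```

Run:
```python
from h import *
s=get_state(); print(s['clock'],s['ee_pos'],s['finger_gap'])
p,d=grab('wrist'); cv2.imwrite('pics/w7.png',p[:,:,::-1])
z=load('wrist'); q=p.astype(int).sum(2); o=s['orientation']; r=[]
for v in range(180,384,2):
    for u in range(215,300,2):
        if q[v,u]<130 and d[v,u]>0:
            w=px(z,u,v,0)
            if .11<w[2]<.16: r.append(w)
r=np.array(r); L=(r-s['ee_pos'])@o; print(len(r),L.min(0),L.max(0),np.median(L,0),r[:,2].max())
```

```text
15.05 [0.46006095 0.34324879 0.21494061] 0.05561509220147714
133 [-0.00682192 -0.01138459  0.06840651] [0.01083349 0.01768634 0.08044711] [0.00598568 0.00226721 0.07151139] 0.14653909603081383
```

View pics/w7.png

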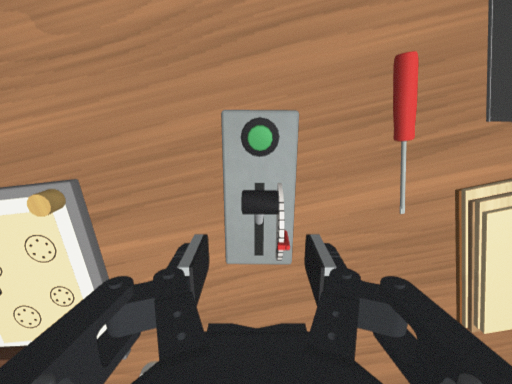

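The handle lies at (260,202), about 3 mm to +y of the tool centre. I'll correct for that, descend and pinch.

Request:
apply_moves([
  {"x": 0.02,"y": 0.09,"z": -0.6,"rx": 0,"ry": 0,"rz": 0},
  {"x": 0,"y": 0,"z": -0.9,"rx": 0,"ry": 0,"rz": 0},
  {"x": 0,"y": 0,"z": -0.8,"rx": 0,"ry": 0,"rz": 0},
  {"x": 0,"y": 0,"z": -0.5,"rx": 0,"ry": 0,"rz": 0},
  {"x": 0,"y": 0,"z": -0.25,"rx": 0,"ry": 0,"rz": 0},
  {"x": 0,"y": 0,"z": 0,"rx": 0,"ry": 0,"rz": 0},
  {"x": 0,"y": 0,"z": 0,"rx": 0,"ry": 0,"rz": 0},
  {"x": 0,"y": 0,"z": 0,"rx": 0,"ry": 0,"rz": 0},
])

```text
clock: 15.9
ee_pos: [0.4624, 0.3471, 0.128]
orientation: [[-0.976, 0.219, 0.001], [0.219, 0.976, 0.001], [-0.001, 0.001, -1.0]]
contact_force: [0.7, 1.1, 1.2]
finger_gap: 0.0556
grip_force: 0.0
```

Request:
apply_moves([
  {"x": 0,"y": 0,"z": 0,"rx": 0,"ry": 0,"rz": 0},
  {"x": 0,"y": 0,"z": 0,"rx": 0,"ry": 0,"rz": 0},
  {"x": 0,"y": 0,"z": 0,"rx": 0,"ry": 0,"rz": 0},
  {"x": 0,"y": 0,"z": 0,"rx": 0,"ry": 0,"rz": 0},
  {"x": 0,"y": 0,"z": 0,"rx": 0,"ry": 0,"rz": 0},
  {"x": 0,"y": 0,"z": 0,"rx": 0,"ry": 0,"rz": 0},
  {"x": 0,"y": 0,"z": 0,"rx": 0,"ry": 0,"rz": 0},
  {"x": 0,"y": 0,"z": 0,"rx": 0,"ry": 0,"rz": 0},
], grip=0)

```text
clock: 16.7
ee_pos: [0.4615, 0.3459, 0.1276]
orientation: [[-0.976, 0.219, -0.0], [0.219, 0.976, -0.001], [-0.0, -0.001, -1.0]]
contact_force: [-5.4, -6.8, 7.0]
finger_gap: 0.0304
grip_force: 59.9
```

Request:
apply_moves([
  {"x": 0.24,"y": -0.053,"z": 0.13,"rx": 0,"ry": 0,"rz": 0},
  {"x": 0.25,"y": -0.056,"z": 0.11,"rx": 0,"ry": 0,"rz": 0},
  {"x": 0.26,"y": -0.058,"z": 0.09,"rx": 0,"ry": 0,"rz": 0},
  {"x": 0.265,"y": -0.058,"z": 0.07,"rx": 0,"ry": 0,"rz": 0},
  {"x": 0.27,"y": -0.06,"z": 0.05,"rx": 0,"ry": 0,"rz": 0},
  {"x": 0.27,"y": -0.06,"z": 0.03,"rx": 0,"ry": 0,"rz": 0},
  {"x": 0.27,"y": -0.06,"z": 0.01,"rx": 0,"ry": 0,"rz": 0},
  {"x": 0.27,"y": -0.06,"z": -0.01,"rx": 0,"ry": 0,"rz": 0},
])

```text
clock: 17.5
ee_pos: [0.5235, 0.3315, 0.1403]
orientation: [[-0.976, 0.219, -0.004], [0.219, 0.976, -0.003], [0.003, -0.003, -1.0]]
contact_force: [-6.1, -6.9, -4.3]
finger_gap: 0.0303
grip_force: 59.8
```

Request:
apply_moves([
  {"x": 0,"y": 0,"z": 0,"rx": 0,"ry": 0,"rz": 0},
  {"x": 0,"y": 0,"z": 0,"rx": 0,"ry": 0,"rz": 0},
  {"x": 0,"y": 0,"z": 0,"rx": 0,"ry": 0,"rz": 0},
  {"x": 0,"y": 0,"z": 0,"rx": 0,"ry": 0,"rz": 0},
  {"x": 0,"y": 0,"z": 0,"rx": 0,"ry": 0,"rz": 0},
  {"x": 0,"y": 0,"z": 0,"rx": 0,"ry": 0,"rz": 0},
  {"x": 0,"y": 0,"z": 0,"rx": 0,"ry": 0,"rz": 0},
  {"x": 0,"y": 0,"z": 0,"rx": 0,"ry": 0,"rz": 0},
])

```text
clock: 18.3
ee_pos: [0.5241, 0.3313, 0.1402]
orientation: [[-0.976, 0.22, -0.002], [0.22, 0.976, -0.003], [0.001, -0.003, -1.0]]
contact_force: [-2.1, -6.3, -3.6]
finger_gap: 0.0304
grip_force: 59.5
```

```bash
cat > lev.py <<'E'
from h import *
s=get_state(); print(s['clock'],s['ee_pos'],s['contact_force'])
p,d=grab('wrist'); z=load('wrist'); p=p.astype(int)
a=np.radians(-12.5);ex=np.array([np.cos(a),np.sin(a)]);ey=np.array([-ex[1],ex[0]]); H=np.array([.5155,.333])
v,u=np.mgrid[0:384,0:512]; ok=d>0
c=np.linalg.inv(z['K'])@np.stack([u[ok]*d[ok],v[ok]*d[ok],d[ok]]); W=(z['R'].T@(c-z['t'][:,None])).T
L=np.c_[(W[:,:2]-H)@ex,(W[:,:2]-H)@ey,W[:,2]-.04]; C=p[ok]
disc=(C.min(1)>140)&(L[:,1]>.017)&(L[:,1]<.031)&(L[:,2]>.01)&(L[:,2]<.056)&(abs(L[:,0])<.06)
D=L[disc]; A=np.c_[2*D[:,[0,2]],np.ones(len(D))]; f=np.linalg.lstsq(A,(D[:,[0,2]]**2).sum(1),rcond=None)[0]
print('disc n',len(D),'centre',f[:2].round(4),'R',np.sqrt(f[2]+f[0]**2+f[1]**2).round(4))
red=(C[:,0]>120)&(C[:,1]<C[:,0]*.45)&(C[:,2]<C[:,0]*.45)&(abs(L[:,0])<.06)&(L[:,2]>.03)&(L[:,2]<.075)&(L[:,1]>.01)&(L[:,1]<.04)
R=L[red]; print('pointer',len(R),R.min(0).round(4),R.max(0).round(4),'ang',np.arctan2((R[:,0].min()+R[:,0].max())/2,np.median(R[:,2])).round(4))
hd=(C.sum(1)<150)&(abs(L[:,1])<.025)&(L[:,2]>.075)&(L[:,2]<.125)&(abs(L[:,0])<.08)
B=L[hd]
if len(B): print('handle',len(B),np.percentile(B,2,axis=0).round(4),np.percentile(B,98,axis=0).round(4))
# shaft: grey pixels near y=0 between r 30..95
sh=(abs(L[:,1])<.012)&(L[:,2]>.03)&(L[:,2]<.095)&(abs(L[:,0])<.06)&(C.sum(1)>150)
S=L[sh]
if len(S): print('shaft',len(S),np.c_[S[:,0],S[:,2]].mean(0),'ang',np.median(np.arctan2(S[:,0],S[:,2])).round(4))
np.savez('pics/loc.npz',L=L,C=C)
E
python3 lev.py
```

```text
18.3 [0.52407393 0.33134088 0.14022491] [-2.09867057 -6.32217614 -3.63047221]
disc n 478 centre [-0.0006  0.0008] R 0.0491
pointer 178 [-0.0003  0.0206  0.0324] [0.0079 0.0325 0.0646] ang 0.0623
handle 2539 [-0.0152 -0.0158  0.1098] [0.014  0.0156 0.1233]
shaft 278 [-0.00681184  0.06287413] ang -0.1062
```

Releasing the handle and backing off for a clear look.

Request:
apply_moves([
  {"x": 0,"y": 0,"z": 0,"rx": 0,"ry": 0,"rz": 0},
  {"x": 0,"y": 0,"z": 0,"rx": 0,"ry": 0,"rz": 0},
  {"x": 0,"y": 0,"z": 0,"rx": 0,"ry": 0,"rz": 0},
  {"x": 0,"y": 0,"z": 0,"rx": 0,"ry": 0,"rz": 0},
  {"x": 0,"y": 0,"z": 0.3,"rx": 0,"ry": 0,"rz": 0},
  {"x": 0,"y": 0,"z": 0.8,"rx": 0,"ry": 0,"rz": 0},
  {"x": 0,"y": 0,"z": 1,"rx": 0,"ry": 0,"rz": 0},
  {"x": 0,"y": 0,"z": 0.5,"rx": 0,"ry": 0,"rz": 0},
], grip=0.65)

```text
clock: 19.15
ee_pos: [0.5251, 0.3331, 0.2226]
orientation: [[-0.976, 0.219, 0.003], [0.219, 0.976, 0.002], [-0.002, 0.002, -1.0]]
contact_force: [0.1, 1.3, -0.4]
finger_gap: 0.0554
grip_force: 0.0
```

Request:
apply_moves([
  {"x": 0.7,"y": -0.16,"z": 0.2,"rx": 0,"ry": 0,"rz": 0},
  {"x": 0.7,"y": -0.16,"z": 0,"rx": 0,"ry": 0,"rz": 0},
  {"x": 0.7,"y": -0.16,"z": 0,"rx": 0,"ry": 0,"rz": 0},
  {"x": 0,"y": 0,"z": 0,"rx": 0,"ry": 0,"rz": 0},
  {"x": 0,"y": 0,"z": 0,"rx": 0,"ry": 0,"rz": 0},
  {"x": 0,"y": 0,"z": 0,"rx": 0,"ry": 0,"rz": 0},
  {"x": 0,"y": 0,"z": 0,"rx": 0,"ry": 0,"rz": 0},
  {"x": 0,"y": 0,"z": 0,"rx": 0,"ry": 0,"rz": 0},
])

```text
clock: 19.95
ee_pos: [0.5872, 0.3187, 0.2255]
orientation: [[-0.976, 0.218, 0.0], [0.218, 0.976, 0.0], [-0.0, 0.0, -1.0]]
contact_force: [0.2, -0.4, 0.6]
finger_gap: 0.0557
grip_force: 0.0
```

```bash
python3 lev.py
python3 - <<'E'
from h import *
z=load('wrist'); o=-z['R'].T@z['t']; s=get_state(); print('cam in tool',s['orientation'].T@(o-s['ee_pos']))
cv2.imwrite('pics/w8.png',cv2.resize(z['p'][100:300,180:360,::-1],(540,600),interpolation=cv2.INTER_CUBIC))
E
```

```text
19.95 [0.58721599 0.31865986 0.2254505 ] [ 0.15388329 -0.4273901   0.59645018]
disc n 377 centre [-0.0001  0.0002] R 0.0496
pointer 80 [0.0005 0.0205 0.0394] [0.0078 0.0319 0.0641] ang 0.0675
handle 1024 [-0.0142 -0.0144  0.1128] [0.0054 0.0149 0.1215]
cam in tool [ 7.37113220e-02  1.35485659e-04 -1.42567173e-01]
```

View pics/w8.png

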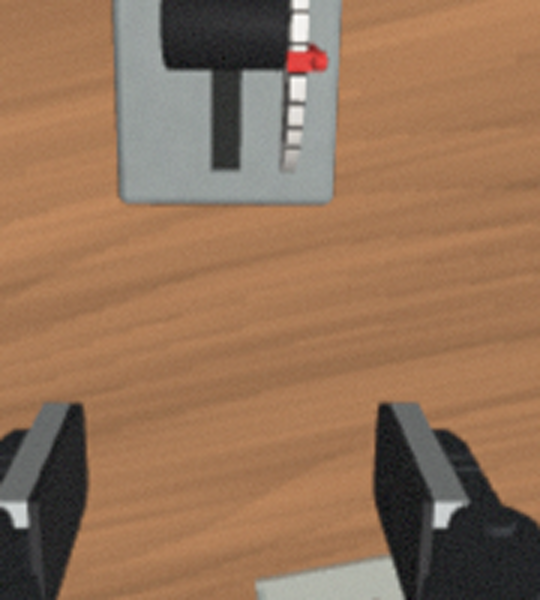

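The handle is at the top and the red pointer at (305,60), both in clear view. I'll fit both angles.

```bash
cat > fit.py <<'E'
from h import *
from scipy.optimize import least_squares
q=np.load('pics/loc.npz');L,C=q['L'],q['C']
hd=(C.sum(1)<150)&(abs(L[:,1])<.013)&(L[:,2]>.105)&(L[:,2]<.125)&(abs(L[:,0])<.04)
B=L[hd]
g=least_squares(lambda t:np.hypot(B[:,0]-.11*np.sin(t[0]),B[:,2]-.11*np.cos(t[0])-t[1])-.011,[0,0],loss='soft_l1',f_scale=.001)
print('lever',g.x,'top',B[:,2].max(),'x at top',B[B[:,2]>np.percentile(B[:,2],90),0].mean())
red=(C[:,0]>100)&(C[:,1]<C[:,0]*.5)&(C[:,2]<C[:,0]*.5)&(abs(L[:,0])<.06)&(L[:,2]>.03)&(L[:,2]<.075)&(L[:,1]>.01)&(L[:,1]<.04)
R=L[red]
for lo in np.arange(.036,.068,.004):
    r=R[(R[:,2]>=lo)&(R[:,2]<lo+.004)]
    if len(r): print('z',lo.round(3),len(r),'x',r[:,0].min().round(4),r[:,0].max().round(4),'y',r[:,1].min().round(4),r[:,1].max().round(4))
E
python3 fit.py
```

```text
lever [-0.04036989 -0.00033942] top 0.12249539270933552 x at top -0.004314834031320002
z 0.036 2 x 0.0005 0.0005 y 0.0293 0.0303
z 0.044 1 x 0.0015 0.0015 y 0.0286 0.0286
z 0.048 2 x 0.0014 0.0014 y 0.0293 0.0303
z 0.056 7 x 0.0023 0.0023 y 0.0206 0.0312
z 0.06 73 x 0.0023 0.0078 y 0.0205 0.032
z 0.064 1 x 0.0059 0.0059 y 0.0318 0.0318
```

The lever is at -0.040 rad against the pointer's +0.081, so it needs another 0.121 rad (about 13 mm). I'll re-pinch, centred on the handle.

Request:
apply_moves([
  {"x": -0.85,"y": 0.16,"z": 0,"rx": 0,"ry": 0,"rz": 0},
  {"x": -0.85,"y": 0.16,"z": 0,"rx": 0,"ry": 0,"rz": 0},
  {"x": -0.84,"y": 0.16,"z": 0,"rx": 0,"ry": 0,"rz": 0},
  {"x": 0,"y": 0,"z": -0.6,"rx": 0,"ry": 0,"rz": 0},
  {"x": 0,"y": 0,"z": -0.9,"rx": 0,"ry": 0,"rz": 0},
  {"x": 0,"y": 0,"z": -0.9,"rx": 0,"ry": 0,"rz": 0},
  {"x": 0,"y": 0,"z": -0.5,"rx": 0,"ry": 0,"rz": 0},
  {"x": 0,"y": 0,"z": -0.05,"rx": 0,"ry": 0,"rz": 0},
])

```text
clock: 20.8
ee_pos: [0.5106, 0.3323, 0.1346]
orientation: [[-0.976, 0.219, -0.003], [0.219, 0.976, -0.002], [0.002, -0.002, -1.0]]
contact_force: [0.2, -0.2, -0.6]
finger_gap: 0.0557
grip_force: 0.0
```

Request:
apply_moves([
  {"x": 0,"y": 0,"z": 0,"rx": 0,"ry": 0,"rz": 0},
  {"x": 0,"y": 0,"z": 0,"rx": 0,"ry": 0,"rz": 0},
  {"x": 0,"y": 0,"z": 0,"rx": 0,"ry": 0,"rz": 0},
  {"x": 0,"y": 0,"z": 0,"rx": 0,"ry": 0,"rz": 0},
  {"x": 0,"y": 0,"z": 0,"rx": 0,"ry": 0,"rz": 0},
  {"x": 0,"y": 0,"z": 0,"rx": 0,"ry": 0,"rz": 0},
  {"x": 0,"y": 0,"z": 0,"rx": 0,"ry": 0,"rz": 0},
  {"x": 0,"y": 0,"z": 0,"rx": 0,"ry": 0,"rz": 0},
], grip=0)

```text
clock: 21.6
ee_pos: [0.5122, 0.3337, 0.1383]
orientation: [[-0.976, 0.218, 0.003], [0.218, 0.976, 0.002], [-0.002, 0.003, -1.0]]
contact_force: [0.0, 4.9, 6.5]
finger_gap: 0.0306
grip_force: 62.4
```

Request:
apply_moves([
  {"x": 0.1,"y": -0.022,"z": 0,"rx": 0,"ry": 0,"rz": 0},
  {"x": 0.1,"y": -0.022,"z": 0,"rx": 0,"ry": 0,"rz": 0},
  {"x": 0.1,"y": -0.022,"z": 0,"rx": 0,"ry": 0,"rz": 0},
  {"x": 0.08,"y": -0.018,"z": -0.005,"rx": 0,"ry": 0,"rz": 0},
  {"x": 0.05,"y": -0.011,"z": -0.005,"rx": 0,"ry": 0,"rz": 0},
  {"x": 0,"y": 0,"z": 0,"rx": 0,"ry": 0,"rz": 0},
  {"x": 0,"y": 0,"z": 0,"rx": 0,"ry": 0,"rz": 0},
  {"x": 0,"y": 0,"z": 0,"rx": 0,"ry": 0,"rz": 0},
])

```text
clock: 22.4
ee_pos: [0.5242, 0.331, 0.1378]
orientation: [[-0.976, 0.218, 0.001], [0.218, 0.976, 0.003], [0.0, 0.003, -1.0]]
contact_force: [-1.9, 4.7, 6.6]
finger_gap: 0.0306
grip_force: 62.4
```

Request:
apply_moves([
  {"x": 0,"y": 0,"z": 0,"rx": 0,"ry": 0,"rz": 0},
  {"x": 0,"y": 0,"z": 0,"rx": 0,"ry": 0,"rz": 0},
  {"x": 0,"y": 0,"z": 0,"rx": 0,"ry": 0,"rz": 0},
  {"x": 0,"y": 0,"z": 0,"rx": 0,"ry": 0,"rz": 0},
  {"x": 0,"y": 0,"z": 0.3,"rx": 0,"ry": 0,"rz": 0},
  {"x": 0,"y": 0,"z": 0.8,"rx": 0,"ry": 0,"rz": 0},
  {"x": 0,"y": 0,"z": 1,"rx": 0,"ry": 0,"rz": 0},
  {"x": 0,"y": 0,"z": 0.6,"rx": 0,"ry": 0,"rz": 0},
], grip=0.65)

```text
clock: 23.2
ee_pos: [0.5247, 0.33, 0.2202]
orientation: [[-0.976, 0.219, 0.002], [0.219, 0.976, 0.001], [-0.002, 0.002, -1.0]]
contact_force: [-0.1, 0.2, 0.7]
finger_gap: 0.0555
grip_force: 0.0
```

Request:
apply_moves([
  {"x": 0.7,"y": -0.16,"z": 0.2,"rx": 0,"ry": 0,"rz": 0},
  {"x": 0.7,"y": -0.16,"z": 0,"rx": 0,"ry": 0,"rz": 0},
  {"x": 0.7,"y": -0.16,"z": 0,"rx": 0,"ry": 0,"rz": 0},
  {"x": 0,"y": 0,"z": 0,"rx": 0,"ry": 0,"rz": 0},
  {"x": 0,"y": 0,"z": 0,"rx": 0,"ry": 0,"rz": 0},
  {"x": 0,"y": 0,"z": 0,"rx": 0,"ry": 0,"rz": 0},
  {"x": 0,"y": 0,"z": 0,"rx": 0,"ry": 0,"rz": 0},
  {"x": 0,"y": 0,"z": 0,"rx": 0,"ry": 0,"rz": 0},
])

```text
clock: 24.0
ee_pos: [0.5869, 0.3158, 0.2236]
orientation: [[-0.976, 0.218, 0.0], [0.218, 0.976, 0.0], [-0.0, 0.0, -1.0]]
contact_force: [0.4, -1.1, 0.1]
finger_gap: 0.0557
grip_force: 0.0
```

```bash
python3 lev.py; python3 fit.py
```

```text
24.0 [0.58692137 0.31578254 0.22362366] [ 0.37642508 -1.05772809  0.14668619]
disc n 378 centre [-0.     -0.0001] R 0.0498
pointer 77 [0.0017 0.0212 0.0473] [0.0081 0.0317 0.0643] ang 0.0793
handle 1004 [-0.0038 -0.0145  0.1128] [0.0154 0.0143 0.1214]
lever [ 0.05622643 -0.00037315] top 0.12250254517657949 x at top 0.006567130326125689
z 0.036 1 x 0.0008 0.0008 y 0.0293 0.0293
z 0.04 1 x 0.0008 0.0008 y 0.03 0.03
z 0.044 1 x 0.0018 0.0018 y 0.0285 0.0285
z 0.048 1 x 0.0018 0.0018 y 0.0292 0.0292
z 0.052 1 x 0.0017 0.0017 y 0.0299 0.0299
z 0.06 75 x 0.0026 0.0081 y 0.0212 0.0318
z 0.064 1 x 0.0062 0.0062 y 0.0287 0.0287
```

The lever is now at 0.056 against 0.085. One more small nudge of about 4 mm.

Request:
apply_moves([
  {"x": -0.73,"y": 0.16,"z": 0,"rx": 0,"ry": 0,"rz": 0},
  {"x": -0.73,"y": 0.16,"z": 0,"rx": 0,"ry": 0,"rz": 0},
  {"x": -0.72,"y": 0.16,"z": 0,"rx": 0,"ry": 0,"rz": 0},
  {"x": 0,"y": 0,"z": -0.6,"rx": 0,"ry": 0,"rz": 0},
  {"x": 0,"y": 0,"z": -0.9,"rx": 0,"ry": 0,"rz": 0},
  {"x": 0,"y": 0,"z": -0.9,"rx": 0,"ry": 0,"rz": 0},
  {"x": 0,"y": 0,"z": -0.45,"rx": 0,"ry": 0,"rz": 0},
  {"x": 0,"y": 0,"z": 0,"rx": 0,"ry": 0,"rz": 0},
])

```text
clock: 24.85
ee_pos: [0.5211, 0.3295, 0.1359]
orientation: [[-0.976, 0.219, -0.003], [0.219, 0.976, -0.002], [0.002, -0.002, -1.0]]
contact_force: [-0.5, -0.2, 0.3]
finger_gap: 0.0554
grip_force: 0.0
```

Request:
apply_moves([
  {"x": 0,"y": 0,"z": 0,"rx": 0,"ry": 0,"rz": 0},
  {"x": 0,"y": 0,"z": 0,"rx": 0,"ry": 0,"rz": 0},
  {"x": 0,"y": 0,"z": 0,"rx": 0,"ry": 0,"rz": 0},
  {"x": 0,"y": 0,"z": 0,"rx": 0,"ry": 0,"rz": 0},
  {"x": 0,"y": 0,"z": 0,"rx": 0,"ry": 0,"rz": 0},
  {"x": 0,"y": 0,"z": 0,"rx": 0,"ry": 0,"rz": 0},
  {"x": 0,"y": 0,"z": 0,"rx": 0,"ry": 0,"rz": 0},
  {"x": 0,"y": 0,"z": 0,"rx": 0,"ry": 0,"rz": 0},
], grip=0)

```text
clock: 25.65
ee_pos: [0.5228, 0.3312, 0.1398]
orientation: [[-0.976, 0.218, 0.003], [0.218, 0.976, 0.003], [-0.002, 0.004, -1.0]]
contact_force: [0.9, 4.9, 1.5]
finger_gap: 0.0305
grip_force: 62.0
```

Request:
apply_moves([
  {"x": 0.05,"y": -0.011,"z": 0,"rx": 0,"ry": 0,"rz": 0},
  {"x": 0.05,"y": -0.011,"z": 0,"rx": 0,"ry": 0,"rz": 0},
  {"x": 0.04,"y": -0.009,"z": -0.005,"rx": 0,"ry": 0,"rz": 0},
  {"x": 0,"y": 0,"z": -0.005,"rx": 0,"ry": 0,"rz": 0},
  {"x": 0,"y": 0,"z": 0,"rx": 0,"ry": 0,"rz": 0},
  {"x": 0,"y": 0,"z": 0,"rx": 0,"ry": 0,"rz": 0},
  {"x": 0,"y": 0,"z": 0,"rx": 0,"ry": 0,"rz": 0},
  {"x": 0,"y": 0,"z": 0,"rx": 0,"ry": 0,"rz": 0},
])

```text
clock: 26.45
ee_pos: [0.5262, 0.3305, 0.1395]
orientation: [[-0.976, 0.218, 0.001], [0.218, 0.976, 0.004], [-0.0, 0.004, -1.0]]
contact_force: [-3.4, 6.5, 3.9]
finger_gap: 0.0309
grip_force: 62.2
```

Request:
apply_moves([
  {"x": 0,"y": 0,"z": 0,"rx": 0,"ry": 0,"rz": 0},
  {"x": 0,"y": 0,"z": 0,"rx": 0,"ry": 0,"rz": 0},
  {"x": 0,"y": 0,"z": 0,"rx": 0,"ry": 0,"rz": 0},
  {"x": 0,"y": 0,"z": 0,"rx": 0,"ry": 0,"rz": 0},
  {"x": 0,"y": 0,"z": 0.3,"rx": 0,"ry": 0,"rz": 0},
  {"x": 0,"y": 0,"z": 0.8,"rx": 0,"ry": 0,"rz": 0},
  {"x": 0,"y": 0,"z": 1,"rx": 0,"ry": 0,"rz": 0},
  {"x": 0,"y": 0,"z": 0.6,"rx": 0,"ry": 0,"rz": 0},
], grip=0.65)

```text
clock: 27.25
ee_pos: [0.5265, 0.329, 0.2214]
orientation: [[-0.976, 0.219, 0.002], [0.219, 0.976, 0.001], [-0.002, 0.002, -1.0]]
contact_force: [-0.2, -0.2, -0.1]
finger_gap: 0.0553
grip_force: 0.0
```

Request:
apply_moves([
  {"x": 0.7,"y": -0.16,"z": 0.2,"rx": 0,"ry": 0,"rz": 0},
  {"x": 0.7,"y": -0.16,"z": 0,"rx": 0,"ry": 0,"rz": 0},
  {"x": 0.7,"y": -0.16,"z": 0,"rx": 0,"ry": 0,"rz": 0},
  {"x": 0,"y": 0,"z": 0,"rx": 0,"ry": 0,"rz": 0},
  {"x": 0,"y": 0,"z": 0,"rx": 0,"ry": 0,"rz": 0},
  {"x": 0,"y": 0,"z": 0,"rx": 0,"ry": 0,"rz": 0},
  {"x": 0,"y": 0,"z": 0,"rx": 0,"ry": 0,"rz": 0},
  {"x": 0,"y": 0,"z": 0,"rx": 0,"ry": 0,"rz": 0},
])

```text
clock: 28.05
ee_pos: [0.5887, 0.3148, 0.2248]
orientation: [[-0.976, 0.218, 0.0], [0.218, 0.976, 0.0], [-0.0, 0.0, -1.0]]
contact_force: [0.2, 0.7, 0.1]
finger_gap: 0.0554
grip_force: 0.0
```

```bash
cat >> fit.py <<'E'
r=R[R[:,2]>.057]; print('pointer mean',r.mean(0),np.arctan2(r[:,0],r[:,2]).mean())
E
python3 lev.py; python3 fit.py
```

```text
28.05 [0.58871599 0.31484129 0.22483947] [0.23045588 0.66883126 0.05184407]
disc n 360 centre [-0.0001  0.0002] R 0.0496
pointer 79 [0.0018 0.0207 0.0446] [0.0083 0.0321 0.0644] ang 0.0813
handle 1005 [-0.0012 -0.0148  0.1121] [0.0182 0.0145 0.121 ]
lever [ 0.08430044 -0.00041716] top 0.12165323849066007 x at top 0.009020224132091944
z 0.04 1 x 0.0008 0.0008 y 0.0297 0.0297
z 0.044 1 x 0.0018 0.0018 y 0.0283 0.0283
z 0.048 1 x 0.0018 0.0018 y 0.0287 0.0287
z 0.052 2 x 0.0018 0.0018 y 0.0294 0.0304
z 0.06 75 x 0.0027 0.0083 y 0.0207 0.0321
z 0.064 3 x 0.0045 0.0073 y 0.0301 0.0312
pointer mean [0.00520126 0.02607665 0.0621571 ] 0.08344608190246744
```

Lever 0.084 against pointer 0.083–0.086, so they're in line. Next, the button with shut fingers.

Request:
apply_moves([
  {"x": -0.84,"y": 0.195,"z": 0.1,"rx": 0,"ry": 0,"rz": 0},
  {"x": -0.84,"y": 0.195,"z": 0,"rx": 0,"ry": 0,"rz": 0},
  {"x": -0.84,"y": 0.195,"z": 0,"rx": 0,"ry": 0,"rz": 0},
  {"x": -0.84,"y": 0.195,"z": 0,"rx": 0,"ry": 0,"rz": 0},
  {"x": -0.84,"y": 0.195,"z": 0,"rx": 0,"ry": 0,"rz": 0},
  {"x": -0.84,"y": 0.195,"z": 0,"rx": 0,"ry": 0,"rz": 0},
  {"x": -0.82,"y": 0.195,"z": 0,"rx": 0,"ry": 0,"rz": 0},
  {"x": 0,"y": 0,"z": 0,"rx": 0,"ry": 0,"rz": 0},
], grip=0)

```text
clock: 28.9
ee_pos: [0.4111, 0.3562, 0.2283]
orientation: [[-0.976, 0.216, 0.0], [0.216, 0.976, 0.001], [-0.0, 0.001, -1.0]]
contact_force: [-0.3, 0.0, 0.7]
finger_gap: 0.0002
grip_force: 0.0
```

Request:
apply_moves([
  {"x": 0,"y": 0,"z": -0.8,"rx": 0,"ry": 0,"rz": 0},
  {"x": 0,"y": 0,"z": -1,"rx": 0,"ry": 0,"rz": 0},
  {"x": 0,"y": 0,"z": -1,"rx": 0,"ry": 0,"rz": 0},
  {"x": 0,"y": 0,"z": -1,"rx": 0,"ry": 0,"rz": 0},
  {"x": 0,"y": 0,"z": -0.8,"rx": 0,"ry": 0,"rz": 0},
  {"x": 0,"y": 0,"z": -0.4,"rx": 0,"ry": 0,"rz": 0},
  {"x": 0,"y": 0,"z": 0,"rx": 0,"ry": 0,"rz": 0},
  {"x": 0,"y": 0,"z": 0,"rx": 0,"ry": 0,"rz": 0},
])

```text
clock: 29.7
ee_pos: [0.4139, 0.3557, 0.0784]
orientation: [[-0.976, 0.219, 0.001], [0.219, 0.976, 0.001], [-0.001, 0.001, -1.0]]
contact_force: [0.2, -0.0, 0.6]
finger_gap: 0.0002
grip_force: 0.0
```

Request:
apply_moves([
  {"x": 0,"y": 0,"z": -0.3,"rx": 0,"ry": 0,"rz": 0},
  {"x": 0,"y": 0,"z": -0.2,"rx": 0,"ry": 0,"rz": 0},
  {"x": 0,"y": 0,"z": -0.1,"rx": 0,"ry": 0,"rz": 0},
  {"x": 0,"y": 0,"z": -0.1,"rx": 0,"ry": 0,"rz": 0},
  {"x": 0,"y": 0,"z": -0.05,"rx": 0,"ry": 0,"rz": 0},
  {"x": 0,"y": 0,"z": 0,"rx": 0,"ry": 0,"rz": 0},
  {"x": 0,"y": 0,"z": 0,"rx": 0,"ry": 0,"rz": 0},
  {"x": 0,"y": 0,"z": 0,"rx": 0,"ry": 0,"rz": 0},
])

```text
clock: 30.5
ee_pos: [0.4137, 0.3558, 0.056]
orientation: [[-0.976, 0.219, 0.001], [0.219, 0.976, 0.001], [-0.001, 0.001, -1.0]]
contact_force: [-1.6, -1.6, 8.6]
finger_gap: 0.0
grip_force: 4.3
```

Request:
apply_moves([
  {"x": 0,"y": 0,"z": -0.05,"rx": 0,"ry": 0,"rz": 0},
  {"x": 0,"y": 0,"z": 0,"rx": 0,"ry": 0,"rz": 0},
  {"x": 0,"y": 0,"z": 0,"rx": 0,"ry": 0,"rz": 0},
  {"x": 0,"y": 0,"z": 0,"rx": 0,"ry": 0,"rz": 0},
  {"x": 0,"y": 0,"z": 0,"rx": 0,"ry": 0,"rz": 0},
  {"x": 0,"y": 0,"z": 0,"rx": 0,"ry": 0,"rz": 0},
  {"x": 0,"y": 0,"z": 0,"rx": 0,"ry": 0,"rz": 0},
  {"x": 0,"y": 0,"z": 0,"rx": 0,"ry": 0,"rz": 0},
])

```text
clock: 31.3
ee_pos: [0.4137, 0.3558, 0.0558]
orientation: [[-0.976, 0.219, 0.002], [0.219, 0.976, 0.001], [-0.001, 0.002, -1.0]]
contact_force: [-5.2, -4.9, 18.9]
finger_gap: -0.0
grip_force: 9.4
```

Bottomed out: the force rose to 19 N with no further travel. Retreating.

Request:
apply_moves([
  {"x": 0,"y": 0,"z": 0.2,"rx": 0,"ry": 0,"rz": 0},
  {"x": 0,"y": 0,"z": 0.6,"rx": 0,"ry": 0,"rz": 0},
  {"x": 0,"y": 0,"z": 1,"rx": 0,"ry": 0,"rz": 0},
  {"x": 0,"y": 0,"z": 1,"rx": 0,"ry": 0,"rz": 0},
  {"x": 0,"y": 0,"z": 1,"rx": 0,"ry": 0,"rz": 0},
  {"x": 0,"y": 0,"z": 1,"rx": 0,"ry": 0,"rz": 0},
  {"x": 0,"y": 0,"z": 0.8,"rx": 0,"ry": 0,"rz": 0},
  {"x": 0,"y": 0,"z": 0,"rx": 0,"ry": 0,"rz": 0},
])

```text
clock: 32.1
ee_pos: [0.4142, 0.3562, 0.2248]
orientation: [[-0.976, 0.219, 0.004], [0.219, 0.976, 0.003], [-0.003, 0.004, -1.0]]
contact_force: [-0.4, -1.0, 0.0]
finger_gap: 0.0
grip_force: 0.0
```

Request:
apply_moves([
  {"x": 0.84,"y": -0.195,"z": 0,"rx": 0,"ry": 0,"rz": 0},
  {"x": 0.84,"y": -0.195,"z": 0,"rx": 0,"ry": 0,"rz": 0},
  {"x": 0.84,"y": -0.195,"z": 0,"rx": 0,"ry": 0,"rz": 0},
  {"x": 0.84,"y": -0.195,"z": 0,"rx": 0,"ry": 0,"rz": 0},
  {"x": 0.84,"y": -0.195,"z": 0,"rx": 0,"ry": 0,"rz": 0},
  {"x": 0.84,"y": -0.195,"z": 0,"rx": 0,"ry": 0,"rz": 0},
  {"x": 0.84,"y": -0.195,"z": 0,"rx": 0,"ry": 0,"rz": 0},
  {"x": 0,"y": 0,"z": 0,"rx": 0,"ry": 0,"rz": 0},
])

```text
clock: 32.9
ee_pos: [0.5918, 0.3134, 0.2187]
orientation: [[-0.975, 0.221, -0.002], [0.221, 0.975, -0.002], [0.002, -0.002, -1.0]]
contact_force: [-0.2, -0.0, -0.1]
finger_gap: -0.0003
grip_force: 0.0
```

```bash
python3 lev.py; python3 fit.py|sed -n '1p;$p'
python3 - <<'E'
from h import *
p0=load('top')['p']; p,d=grab('top')
z=load('wrist'); q=np.load('pics/loc.npz'); C,L=q['C'].astype(int),q['L']
m=(C[:,1]>C[:,0]+30)&(C[:,1]>C[:,2]+20)&(abs(L[:,0]+.105)<.02)&(abs(L[:,1])<.02)
print('button z',m.sum(),np.median(L[m,2])+.04 if m.any() else None)
df=cv2.absdiff(p0,p).max(2)>40
n,_,st,_=cv2.connectedComponentsWithStats(df.astype(np.uint8))
print([tuple(s) for s in st[1:] if s[4]>4])
E
```

```text
32.9 [0.59183193 0.31340306 0.21871436] [-0.15067885 -0.01929851 -0.05010519]
disc n 383 centre [-0.0002 -0.    ] R 0.0497
pointer 75 [0.0012 0.0212 0.0433] [0.0077 0.0323 0.0641] ang 0.0714
handle 1086 [-0.0007 -0.0145  0.1123] [0.0188 0.0142 0.1211]
lever [ 0.08450245 -0.00034774] top 0.12210757466674071 x at top 0.009341042800383314
pointer mean [0.00515965 0.02659386 0.06197498] 0.08292220799215239
button z 269 0.06117169154064381
[(np.int32(58), np.int32(123), np.int32(208), np.int32(261), np.int32(15949)), (np.int32(237), np.int32(185), np.int32(43), np.int32(31), np.int32(208)), (np.int32(143), np.int32(196), np.int32(4), np.int32(9), np.int32(22)), (np.int32(146), np.int32(203), np.int32(3), np.int32(5), np.int32(10)), (np.int32(149), np.int32(205), np.int32(9), np.int32(18), np.int32(72)), (np.int32(326), np.int32(211), np.int32(6), np.int32(4), np.int32(13)), (np.int32(333), np.int32(213), np.int32(44), np.int32(14), np.int32(141)), (np.int32(0), np.int32(314), np.int32(120), np.int32(70), np.int32(4043)), (np.int32(209), np.int32(316), np.int32(14), np.int32(21), np.int32(92)), (np.int32(272), np.int32(360), np.int32(4), np.int32(6), np.int32(11)), (np.int32(268), np.int32(367), np.int32(14), np.int32(17), np.int32(147)), (np.int32(264), np.int32(369), np.int32(7), np.int32(15), np.int32(43)), (np.int32(120), np.int32(379), np.int32(8), np.int32(3), np.int32(13))]
```

The lever and pointer agree, the button is back up, the stylus lies in the clip, and the bystanders' images show no change where the arm isn't in view. Handing in.

```bash
python3 -c "
from plant import workorder
print(workorder.close_job())"
```

```text
the job is handed in; nothing more can be done
None
```

The job is handed in (no verdict was returned): stylus seated in both forks of the clip, dimmer lever measured at 0.084 rad against the pointer's 0.083, and green button pressed to its stop and back up, at about 33 s of the 61 s allowed.

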